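# Walk a stuck shaker platform off its studs

## Task

The platform in the bench shaking incubator has dried fast on its studs. Lift the hood past its balance point so the struts hold it open, then use the mallet, not the hand, to tap the two upright front tabs lightly, left and right in turn and a few millimetres at a time so that the platform stays nearly square, until both ends have gone fully back to their stops. Stand the mallet back upright on its mat, leave the hood open, and disturb nothing else on the bench.

Things in the scene. Friction and masses are not known exactly. Their poses are not given: they have to be found in the camera images.
- incubator: White bench shaking incubator, fixed: base 320 (x) x 330 (y) x 85 mm, hood closed over it to 193 mm high. Origin: centre of its underside, on the bench; x points to its back, y to its left, z up; its front (display, hood bar) faces -x. Under the hood, in front of the platform and between the tabs, a black hood catch stands on the base: x = -137 to -119, y = -25 to 25 mm, up to z = 128 mm.
- hood_bar (a point): Middle of the hood's pull bar: round steel, 11 mm diameter, 130 mm long along the incubator's y, 35 mm in front of the hood's front face, on two posts 55 mm either side. Shut: at x = -190, y = 0, z = 168 mm in the incubator's frame, 25 mm below the hood's top. Moves with the hood; its axes are parallel to the incubator's when shut and tilt about y by the opening angle.
- hood_top (a point): Middle of the hood's top (shut: x = -5, y = 0, z = 193 mm in the incubator's frame). Hood 0.8 kg, two gas struts, hinge line along y at x = +145, z = 90 mm there; opens 1.3 rad to its stop. Shut it takes about 2 N up at the bar; it falls shut below 0.4 rad; let go at 0.5 (bar at z = 322 mm) it swings slowly fully open in about 3 s, the bar first rising at about 0.05 m/s, and stays.
- left_tab (a point): Centre of the front face of the platform's left (+y) upright tab, 60 mm wide (y), 6 thick, from z = 93 to 139 mm. In the incubator's frame this point is at y = 85, z = 119 and x = -100 mm locked (start: -100 to -96), -82 mm fully back at its stop. Under the hood. About 6 N on it towards +x slides this end back, turning the platform about the other end; it stays where it is left.
- right_tab (a point): The same on the right (y = -85 mm): same sizes, travel and force.
- platform: Aluminium platform plate, 200 (x) x 240 (y) x 5 mm, top at z = 98 mm, with the two front tabs, clamps and one small flask; it sits in slots on four headed studs and can only slide back 18 mm. Origin at its front left stud (30 mm behind and level in y with the left tab, z = 96 mm); axes parallel to the incubator's when square. One end leading by 11 mm turns it 0.065 rad, which would bend the studs.
- mallet: Mallet standing on its head, handle up, 0.2 to 0.35 kg: white nylon head 90 (x, between its two striking faces) x 45 x 45 mm, square wooden handle 26 x 26 mm rising from the head's middle to 140 mm. Origin: centre of the head's underside; z up along the handle; the head's centre is at z = 22 mm, striking faces at x = +-45 mm.
- mat: Thin black rubber mat, fixed on the bench left or right of the incubator, 150 x 150 x 3 mm; the mallet stands near its middle. Origin: centre of its underside.
- tall_bottle: Amber glass bottle, 64 mm diameter, 200 mm tall, beside the mat. Origin: centre of its underside.
- jar: White jar, 72 mm diameter, 85 mm tall, beside the mat. Origin: centre of its underside.
- tube_rack: White tube rack with capped tubes, 70 (x) x 160 (y) mm, 98 mm high, on the other side of the incubator from the mat. Origin: centre of its underside.
- beaker: Glass beaker, 72 mm diameter, 100 mm tall, beside the tube rack. Origin: centre of its underside.
- carton: Cardboard carton 90 x 130 x 60 mm on the bench nearer the robot. Origin: centre of its underside.
- spanner: Steel spanner 160 mm long along its x, lying on the bench nearer the robot. Origin: its middle.
Not all that is in view belongs to the job. Leave any green or purple look-alike of the mallet alone.

How it is judged:
On the way, in this order (a step that is already met when the one before it is completed fails the run):
1. the hood stands open on its struts and has been let go (angle between hood_bar's own z axis and vertical above 1.1 rad and distance between the grasp point and hood_bar above 0.08 m), for 0.2 s.
2. both ends of the platform are at least half way back (x of each of left_tab, right_tab in the frame of incubator above -0.091 m), for 0.1 s.
At the end, for the whole second after the job is handed in: Both tabs are at least 15 mm of their 18 mm back from the locked position, the hood stands open (over 1.1 rad), and the mallet stands upright (within 0.1 rad), at rest and released on its mat, its middle within 60 mm of the mat's (x of each of left_tab, right_tab in the frame of incubator above -0.085 m and angle between hood_bar's own z axis and vertical above 1.1 rad and horizontal distance between mallet and mat below 0.06 m and angle between mallet's own z axis and vertical below 0.1 rad and z of mallet in the frame of mat below 0.008 m and linear speed of mallet below 0.02 m/s); the robot touches nothing.
It fails at once if the platform is cocked: one end gets more than 11 mm ahead of the other (0.065 rad) (angle between the x axis of platform and the x axis of incubator, either way round above 0.065 rad).
It fails at once if the platform is pushed by the hand or arm instead of the mallet (over 2 N) (contact force between any of the fingers, the arm and platform above 2 N).
It fails at once if a tap is not light: the mallet strikes the platform with more than 50 N (contact force between mallet and platform above 50 N).
It fails at once if a bystander is shifted by more than 25 mm or tipped (distance of any of tall_bottle, jar, tube_rack, beaker, carton, spanner from where it was at the start of the episode above 0.025 m or angle between any of tall_bottle, jar, tube_rack, beaker's own z axis and vertical above 0.3 rad).
It also fails if it takes over 72 s, if anything falls off the work surface, if the arm or the gripper's body presses on something with over 40 N, if the wrist force passes 120 N, or if a joint passes its speed limit or range.

## Robot

A 7-joint arm with a two-finger parallel gripper is mounted at the origin on the work surface. World frame = base frame: x ahead of the robot, y to its left, z up, the work surface at z = 0. Lengths are in m, angles in rad, forces in N, time in s.
With the tool pointing down it reaches from about 0.425 to 0.925 m from the base axis. Payload 6.8 kg.
Tool frame: the origin (TCP) lies on the centre line of the jaws, within the pads' length; the fingertips stand 14 mm ahead of it and the grasp point (between the pads) lies 5 mm behind it; z points along the fingers, y is the direction in which the jaws open and shut (so a half turn about z gives the same grasp; the last joint's range is limited). The gripper opens to 85 mm and grips with 20 to 120 N. Pads are 22 mm wide; open, the fingers measure 114 mm over their backs; the gripper's body (76 mm by 85 mm) begins 54 mm behind the grasp point. The pads swing forward as they close: fully open they stand 13 mm farther back than shut.
Start: joints at [-1.451, 0.477, 0.022, 1.555, -0.011, 1.109, -0.083], TCP at [0.152, 0.658, 0.245] pointing down, gripper open.
Joint ranges: [-2.96, 2.96], [-0.34, 2.1], [-1.41, 1.46], [0.24, 2.44], [-1.37, 4.51], [0.17, 1.92], [-2.96, 2.96]. Speed limits (rad/s): [2.39, 2.39, 3.14, 3.14, 3.14, 3.14, 3.14].

## Interface

Orientations are given as [roll, pitch, yaw] about the fixed x, y, z axes, in that order (R = Rz(yaw) Ry(pitch) Rx(roll)).
In Python, from station import manip gives the robot as it stands.
- The arm moves only by the tool arm_command, never from a script. Its argument "commands" is a list of rows, each an object of numbers: "claw": the opening, from 0 (shut) to 1 (fully open); "tx", "ty", "tz": the shift along the tool's x, y, z in mm; "twist": the turn about the tool's z in rad. A call has 1 to 5 rows; each row is the pose to reach, as a shift and turn from the pose commanded when the call began, along the tool's axes at that moment; what a row does not reach only later rows make up. A row lasts 1/10 s, in which the tool goes at most 50 mm and 8.59 degrees, less where a joint would pass 70% of its speed; a pose out of reach is approached as far as the arm can. A call with a gripper value outside its range is refused whole. The fingers move at their own pace and stop on an object; "squeeze" is the grip in N (left out, the last holds). Time passes only in rows, so rows that repeat a pose let the fingers close. It gives the time, the measured TCP pose, the force and the opening at its end, in the units of the state.
- manip.sense(): the state, without advancing time (a new reading comes with each control period).
- manip.get_image(name): name is "scene" or "side" or "wrist"; returns (picture, depth): 400x640x3 uint8, red, green, blue; 400x640 float32, m along the optical axis (not along the pixel's ray), 0 where there is no reading.
- manip.get_calibration(name): a dict with "fx", "fy", "cx", "cy" (pixels), "dist_coeffs" ([k1, k2, p1, p2, k3] as OpenCV has them; the pictures are not rectified), "rvec" (rotation vector, rad) and "tvec" (3), from world to camera coordinates, as OpenCV has them. Camera axes: x right, y down, z forward; pixel columns grow to the right and rows downward; lengths in m; the calibration is good to about 2 mm. A picture is of the moment at which its call begins: read the wrist's pose just before it. get_calibration takes no time and is no camera call; for the wrist camera it gives the pose at the moment of the call.
- manip.finish_job(): hands the job in, once; it reports no verdict.
The state is a dict: "time": time; "q": joint angles; "joint_vel": joint speeds; "joint_efforts": joint torques, N m; "position": TCP position; "tool_rot": TCP orientation; "ft_force": force on the tool from outside, world axes, zero at the start; "ft_torque": the same for the moment, N m; "grip_width": finger opening in m.
Only numpy, scipy, OpenCV 4.12 (cv2) and the standard library are available. Lean on these libraries where they do the work, as an engineer would, in place of code of your own. Each camera call takes 0.05 s, during which the arm holds its last target.

## Working session

There is one attempt and no reset: what is moved stays moved. The work goes in short steps, Python scripts to look and compute and a tool call to move; the robot and the scene stay as the last step left them, time stands still between calls to the robot, and variables do not carry over. Pictures are saved under pics/ and viewed, and the job is handed in when it is done.

Besides the shell and the picture viewer there is one more tool, called after "Request:" in YAML: its name, and indented under it one key for each argument. arm_command: Moves the arm, as the interface text tells. Its arguments: {"type":"object","properties":{"commands":{"type":"array"},"squeeze":{"type":"number"}},"required":["commands"]}

```bash
mkdir -p pics; ls
cat > h.py <<'E'
import numpy as np, cv2
from station import manip
from scipy.spatial.transform import Rotation as R
def cam(n):
    c=manip.get_calibration(n);K=np.array([[c['fx'],0,c['cx']],[0,c['fy'],c['cy']],[0,0,1.]])
    return K,np.array(c['dist_coeffs'],float),cv2.Rodrigues(np.array(c['rvec'],float))[0],np.array(c['tvec'],float).ravel()
def rays(n,uv,c=None):
    K,d,Rm,t=c or cam(n)
    p=cv2.undistortPoints(np.array(uv,float).reshape(-1,1,2),K,d).reshape(-1,2)
    return -Rm.T@t,(np.c_[p,np.ones(len(p))])@Rm
def onz(n,uv,z,c=None):
    o,r=rays(n,uv,c); return o+r*((z-o[2])/r[:,2])[:,None]
def deproj(n,uv,dep,c=None):
    o,r=rays(n,uv,c); return o+r*np.array([dep[int(v),int(u)] for u,v in uv])[:,None]
def proj(n,P,c=None):
    K,d,Rm,t=c or cam(n)
    return cv2.projectPoints(np.array(P,float).reshape(-1,3),cv2.Rodrigues(Rm)[0],t,K,d)[0].reshape(-1,2)
def snap(n,tag):
    c=cam(n);im,dp=manip.get_image(n); cv2.imwrite(f'pics/{tag}.png',im[:,:,::-1]); np.save(f'/tmp/{tag}.npy',dp); return im,dp,c
E
python3 - <<'E'
from h import *
for n in('scene','side','wrist'):
    im,dp,c=snap(n,n+'0'); print(n,-c[2].T@c[3],c[2][2])
print(manip.sense())
E
```

```text
pics
scene [ 1.57621264 -0.05445548  0.90572718] [-0.80491486  0.05891072 -0.5904588 ]
side [-0.02557179 -0.74921042  1.21884237] [ 0.40455029  0.51966487 -0.75252076]
wrist [0.08329343 0.67259575 0.37408359] [ 0.27480887 -0.06520323 -0.95928548]
{'time': 0.15, 'q': array([-1.45113868,  0.47761287,  0.02237415,  1.55614661, -0.01148257,
        1.1092911 , -0.08311299]), 'joint_vel': array([-0.00092103, -0.00079666,  0.00146872, -0.00321041, -0.00072029,
       -0.00045217, -0.00063115]), 'joint_efforts': array([ 2.57385938e-03, -5.96922755e+01,  1.60989750e+00, -2.81489754e+01,
        1.25705174e-02,  6.48444460e-03, -2.04442449e-05]), 'position': array([0.15234333, 0.6571771 , 0.24458063]), 'tool_rot': array([-3.14026866e+00,  1.19713855e-04,  2.91382404e+00]), 'ft_force': array([-0.32675974, -0.03293041, -0.07478225]), 'ft_torque': array([ 0.02123015,  0.02396131, -0.03815444]), 'grip_width': 0.08532685930942163}
```

View pics/scene0.png

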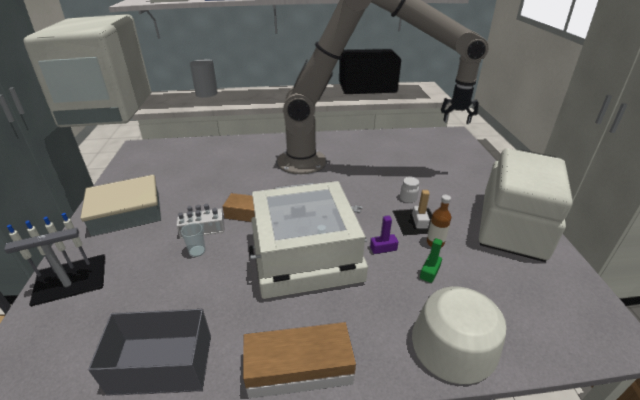

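View pics/side0.png

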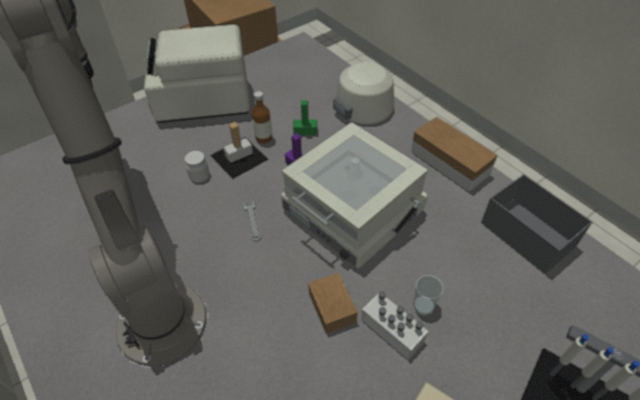

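View pics/wrist0.png

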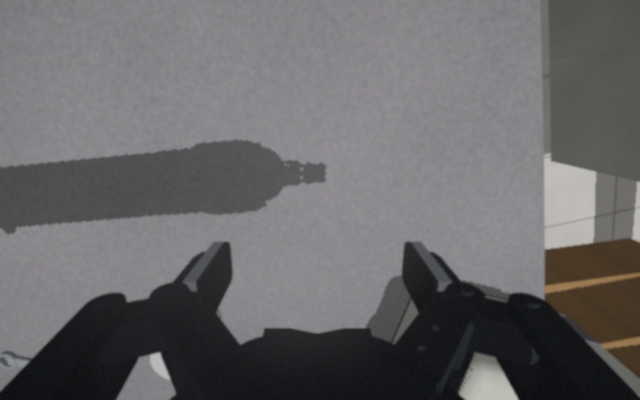

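The scene picture shows three things that could be the mallet: white head with wooden handle on the black mat (scene 422,210; side 236,145), purple (scene 384,235; side 294,150) and green (scene 432,262; side 305,118). By the description it is the white and wood one. The incubator is at scene (305,235) and side (355,185). Next come the close crops.

Run:
```python
import cv2,numpy as np
s=cv2.imread('pics/scene0.png');d=cv2.imread('pics/side0.png')
cv2.imwrite('pics/c1.png',cv2.resize(s[170:300,235:365],(780,600*1),interpolation=cv2.INTER_CUBIC)[:600])
cv2.imwrite('pics/c2.png',cv2.resize(d[110:270,270:440],None,fx=3.5,fy=3.5,interpolation=cv2.INTER_CUBIC))
a=cv2.resize(s[165:265,370:470],None,fx=4,fy=4,interpolation=cv2.INTER_CUBIC);b=cv2.resize(d[85:185,180:280],None,fx=4,fy=4,interpolation=cv2.INTER_CUBIC)
cv2.imwrite('pics/c3.png',np.hstack([a,b]))
```

```text
(no output)
```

View pics/c1.png

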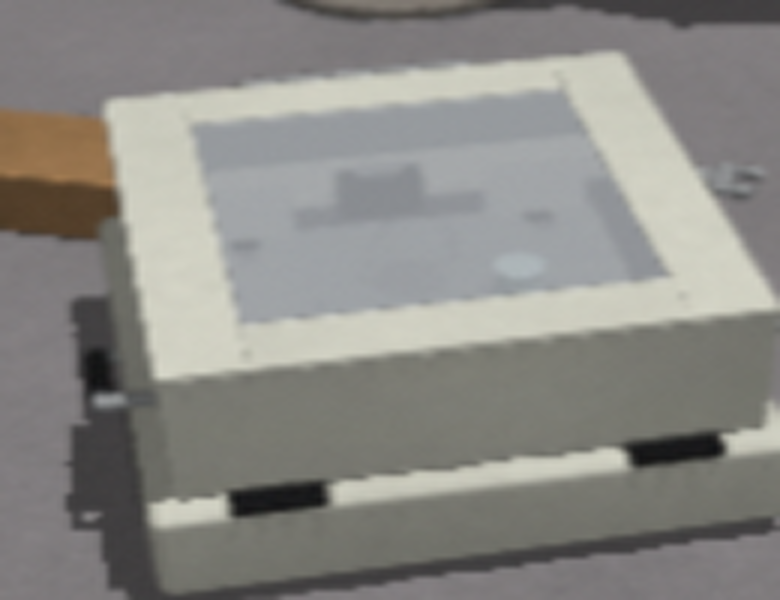

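View pics/c2.png

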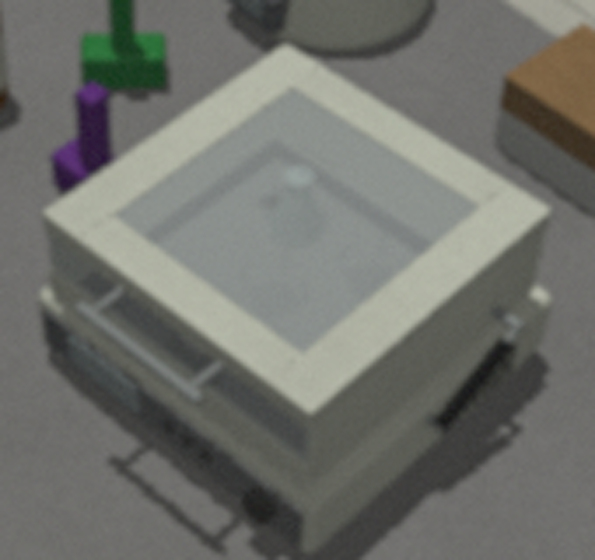

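View pics/c3.png

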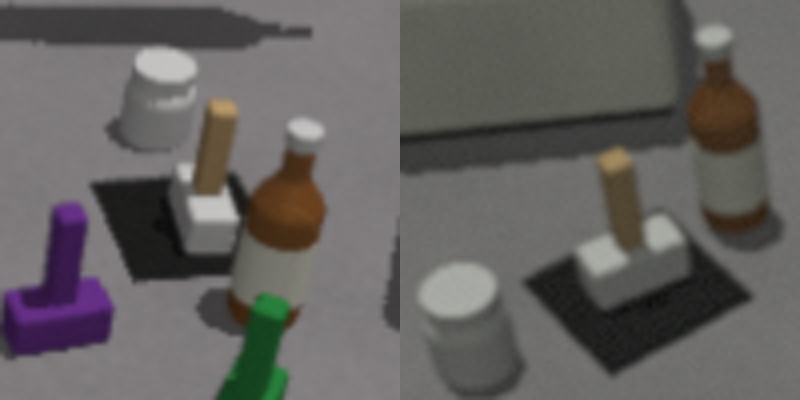

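Run:
```python
from h import *
np.set_printoptions(precision=4,suppress=True)
cs=np.array([(282.9,170.6),(352.9,122.9),(427.1,170),(358.6,228)])
P=onz('side',cs,.193);print('hood side\n',P,P.mean(0))
cc=np.array([(364.2,237.2),(261.7,252.3),(252.5,192.1),(338.3,181.3)])
Q=onz('scene',cc,.193);print('hood scene\n',Q,Q.mean(0))
for n,X in(('side',P),('scene',Q)):
    print([ (np.linalg.norm(X[i]-X[(i+1)%4]),np.arctan2(*(X[(i+1)%4]-X[i])[[1,0]])) for i in range(4)])
B=onz('side',[(293.4,198),(326.6,223.1)],.168);print('bar',B,B.mean(0),np.linalg.norm(B[1]-B[0]))
print('mallet handle top',onz('side',[(234.2,123.7)],.143),onz('scene',[(425.5,190.7)],.143))
mt=np.array([(525,283),(613,373),(750,297)]);mt=(mt-[400,0])/4+[180,85]
M=onz('side',mt,.003);print('mat',M,(M[0]+M[2])/2,np.linalg.norm(M[1]-M[0]),np.linalg.norm(M[2]-M[1]))
h=np.array([(590,275),(600,305),(690,262),(683,222)])
h=(h-[400,0])/4+[180,85]; H=onz('side',h[[0,3]],.048);print('head top edge',H)
print('bottle cap',onz('side',[(258.5,95)],.2),onz('scene',[(446,197)],.2))
print('jar top',onz('side',[((458-400)/4+180,285/4+85)],.085),onz('scene',[(167/4+370,65/4+165)],.085))
print('purple top',onz('scene',[(70/4+370,210/4+165)],.14),'green',onz('scene',[(270/4+370,305/4+165)],.14))
print('spanner',onz('side',[(250,205),(256,238)],0.005),'carton',onz('side',[(310,290),(338,275),(356,312),(329,320)],.06))
```

```text
hood side
 [[ 0.4837  0.1046  0.193 ]
 [ 0.7792  0.1406  0.193 ]
 [ 0.815  -0.1512  0.193 ]
 [ 0.5212 -0.1891  0.193 ]] [ 0.6498 -0.0238  0.193 ]
hood scene
 [[ 0.7825  0.1465  0.193 ]
 [ 0.8199 -0.1431  0.193 ]
 [ 0.5259 -0.1836  0.193 ]
 [ 0.4855  0.111   0.193 ]] [ 0.6534 -0.0173  0.193 ]
[(np.float64(0.2976999190537132), np.float64(0.12143819504585958)), (np.float64(0.2939704333562747), np.float64(-1.4489501849782525)), (np.float64(0.29622467681875075), np.float64(-3.0130599477660205)), (np.float64(0.2960762978467677), np.float64(1.697647414157889))]
[(np.float64(0.29201898214538424), np.float64(-1.4421501457303159)), (np.float64(0.2968230187979688), np.float64(-3.0047078690757436)), (np.float64(0.29730874865625245), np.float64(1.707162901663929)), (np.float64(0.2991217033048038), np.float64(0.11916653100037078))]
bar [[ 0.4583  0.0187  0.168 ]
 [ 0.4771 -0.1095  0.168 ]] [ 0.4677 -0.0454  0.168 ] 0.12963533630831475
mallet handle top [[0.5041 0.4246 0.143 ]] [[0.4976 0.4275 0.143 ]]
mat [[0.4199 0.4787 0.003 ]
 [0.4249 0.3368 0.003 ]
 [0.5669 0.3415 0.003 ]] [0.4934 0.4101 0.003 ] 0.14200675570683932 0.14208226856509934
head top edge [[0.452  0.4076 0.048 ]
 [0.5503 0.4152 0.048 ]]
bottle cap [[0.6161 0.4384 0.2   ]] [[0.6195 0.4472 0.2   ]]
jar top [[0.3451 0.4278 0.085 ]] [[0.3452 0.4301 0.085 ]]
purple top [[0.6343 0.2554 0.14  ]] green [[0.7618 0.3802 0.14  ]]
spanner [[0.4057 0.1998 0.005 ]
 [0.35   0.077  0.005 ]] carton [[ 0.3541 -0.1946  0.06  ]
 [ 0.4426 -0.2045  0.06  ]
 [ 0.4094 -0.3199  0.06  ]
 [ 0.3402 -0.2945  0.06  ]]
```

```bash
cat >> h.py <<'E'
np.set_printoptions(precision=4,suppress=True)
YI=0.124; O=np.array([.6566,-.020])
def inc(x,y): # incubator -> world xy
    return O+np.array([[np.cos(YI),-np.sin(YI)],[np.sin(YI),np.cos(YI)]])@[x,y]
def to(p,yaw):
    s=manip.sense();T=R.from_euler('xyz',s['tool_rot'])
    d=T.inv().apply(np.array(p)-s['position'])*1000
    dy=(yaw-s['tool_rot'][2]+np.pi)%(2*np.pi)-np.pi
    print('t=%.1f'%s['time'],'pos',s['position'],'rot',s['tool_rot'],'F',s['ft_force'],'w',round(s['grip_width']*1000,1),'| txyz',d.round(1),'twist',round(-dy,3))
YAW=np.pi/2+YI
E
python3 - <<'E'
from h import *
print(inc(-.19,0),inc(-.1,.085),inc(-.1,-.085))
to([.45,.25,.30],YAW)
E
```

```text
[ 0.4681 -0.0435] [0.5469 0.052 ] [ 0.5679 -0.1167]
t=0.1 pos [0.1523 0.6572 0.2446] rot [-3.1403  0.0001  2.9138] F [-0.3268 -0.0329 -0.0748] w 85.3 | txyz [-381.9 -329.5  -54.9] twist 1.219
```

Request:
arm_command:
  commands:
    - {"tx": -38,"ty": -33,"tz": -20,"twist": 0.15,"claw": 0.3}
    - {"tx": -76,"ty": -66,"tz": -40,"twist": 0.3,"claw": 0.3}
    - {"tx": -114,"ty": -99,"tz": -55,"twist": 0.45,"claw": 0.3}
    - {"tx": -152,"ty": -132,"tz": -55,"twist": 0.6,"claw": 0.3}
    - {"tx": -190,"ty": -165,"tz": -55,"twist": 0.74,"claw": 0.3}

```text
time: 0.65
position: [0.2948, 0.4614, 0.3009]
tool_rot: [3.14, -0.001, 2.168]
ft_force: [1.1, 1.2, -0.4]
grip_width: 0.0256
```

```bash
python3 -c "
from h import *
to([.45,.25,.30],YAW);print(manip.sense()['q'])"
```

```text
t=0.7 pos [0.2948 0.4614 0.3009] rot [ 3.1404 -0.0009  2.1679] F [ 1.0948  1.1695 -0.4037] w 25.6 | txyz [-262.1    9.5    0.7] twist 0.473
[-1.3115  0.2143  0.2313  1.8092 -0.0544  1.1227 -0.4647]
```

Request:
arm_command:
  commands:
    - {"tx": -48,"ty": 2,"twist": 0.12,"claw": 0.3}
    - {"tx": -96,"ty": 4,"twist": 0.24,"claw": 0.3}
    - {"tx": -144,"ty": 6,"twist": 0.36,"claw": 0.3}
    - {"tx": -192,"ty": 8,"twist": 0.47,"claw": 0.3}
    - {"tx": -240,"ty": 10,"twist": 0.47,"claw": 0.3}

```text
invalid input
```

```bash
python3 -c "
from h import *
p=inc(-.19,0)
to([*p,.29],YAW);print(manip.sense()['q'])"
```

```text
t=0.7 pos [0.2948 0.4614 0.3009] rot [ 3.1404 -0.0009  2.1679] F [ 1.0948  1.1695 -0.4037] w 25.6 | txyz [-514.9 -140.6   10.3] twist 0.473
[-1.3115  0.2143  0.2313  1.8092 -0.0544  1.1227 -0.4647]
```

Request:
arm_command:
  commands:
    - {"tx": -48,"ty": 2,"tz": 0,"twist": 0.12,"claw": 0.3}
    - {"tx": -96,"ty": 4,"tz": 0,"twist": 0.24,"claw": 0.3}
    - {"tx": -144,"ty": 6,"tz": 0,"twist": 0.36,"claw": 0.3}
    - {"tx": -192,"ty": 8,"tz": 0,"twist": 0.47,"claw": 0.3}
    - {"tx": -240,"ty": 10,"tz": 0,"twist": 0.47,"claw": 0.3}

```text
time: 1.15
position: [0.4388, 0.2691, 0.3002]
tool_rot: [-3.142, -0.0, 1.701]
ft_force: [0.3, 0.8, 0.4]
grip_width: 0.0253
```

```bash
python3 -c "
from h import *
p=inc(-.19,0)
to([*p,.29],YAW);print(manip.sense()['q'])"
```

```text
t=1.1 pos [0.4388 0.2691 0.3002] rot [-3.1416 -0.0003  1.7009] F [0.3129 0.8174 0.3905] w 25.3 | txyz [-313.7  -11.5   10.1] twist 0.006
[-1.0597  0.1592  0.4422  1.8905 -0.0762  1.108  -0.4583]
```

Request:
arm_command:
  commands:
    - {"tx": -45,"ty": 0,"tz": 0,"twist": 0,"claw": 0.3}
    - {"tx": -90,"ty": -3,"tz": 0,"twist": 0.006,"claw": 0.3}
    - {"tx": -135,"ty": -5,"tz": 3,"twist": 0.006,"claw": 0.3}
    - {"tx": -180,"ty": -7,"tz": 6,"twist": 0.006,"claw": 0.3}
    - {"tx": -225,"ty": -9,"tz": 10,"twist": 0.006,"claw": 0.3}

```text
time: 1.65
position: [0.4588, 0.0448, 0.2902]
tool_rot: [3.141, -0.001, 1.698]
ft_force: [0.7, 0.6, 0.1]
grip_width: 0.0254
```

Request:
arm_command:
  commands:
    - {"tx": -40,"ty": -2,"tz": 0,"twist": 0,"claw": 0.3}
    - {"tx": -70,"ty": -2,"tz": 0,"twist": 0,"claw": 0.3}
    - {"tx": -88,"ty": -2,"tz": 0,"twist": 0,"claw": 0.3}
    - {"tx": -88,"ty": -2,"tz": 0,"twist": 0,"claw": 0.3}

```text
time: 2.05
position: [0.468, -0.0437, 0.2902]
tool_rot: [3.142, 0.0, 1.693]
ft_force: [-0.4, -0.0, -0.1]
grip_width: 0.0253
```

```bash
python3 -c "
from h import *
p=inc(-.19,0)
to([*p,.17],YAW);print(manip.sense()['q'])
im,dp,c=snap('wrist','w1');print(proj('wrist',[[*inc(-.19,y),.168] for y in(-.065,0,.065)],c))
snap('side','s1')
"
```

```text
t=2.0 pos [ 0.468  -0.0437  0.2902] rot [3.1415 0.0005 1.6927] F [-0.3735 -0.0476 -0.0907] w 25.3 | txyz [  0.3   0.1 120.2] twist -0.002
[-0.6902  0.0812  0.7026  2.0069 -0.0592  1.0732  0.161 ]
[[316.4233 254.2023]
 [316.1779 189.3857]
 [315.8972 114.8536]]
```

View pics/w1.png

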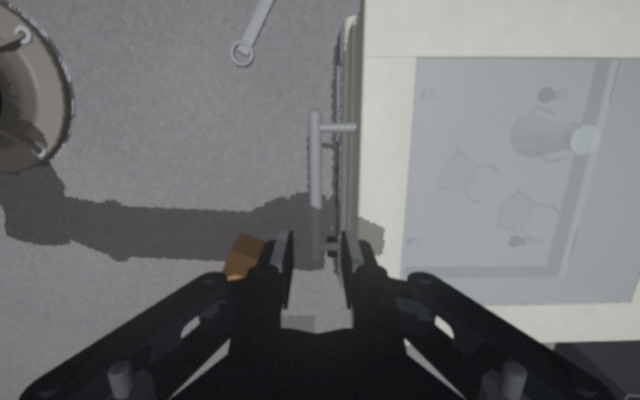

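View pics/s1.png

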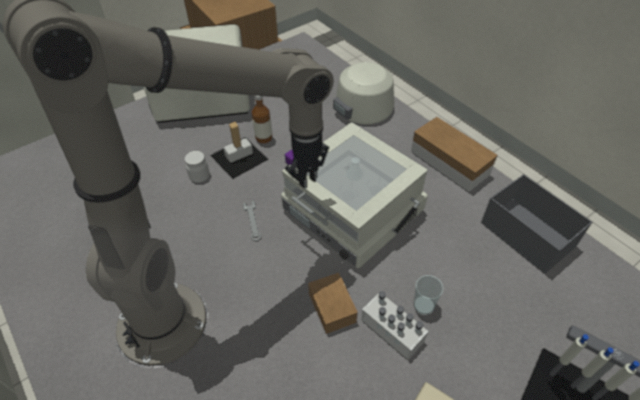

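Wrist picture: the bar runs in column 316, rows 113–250, exactly where predicted, and lies between the pads. Lowering now.

Request:
arm_command:
  commands:
    - {"tx": 0,"ty": 0,"tz": 35,"twist": 0,"claw": 0.3}
    - {"tx": 0,"ty": 0,"tz": 65,"twist": 0,"claw": 0.3}
    - {"tx": 0,"ty": 0,"tz": 85,"twist": 0,"claw": 0.3}
    - {"tx": 0,"ty": 0,"tz": 92,"twist": 0,"claw": 0.3}
    - {"tx": 0,"ty": 0,"tz": 96,"twist": 0,"claw": 0.3}

```text
time: 2.65
position: [0.4681, -0.0398, 0.1938]
tool_rot: [-3.141, -0.0, 1.699]
ft_force: [0.4, 1.0, 0.2]
grip_width: 0.0258
```

Request:
arm_command:
  commands:
    - {"tx": 0,"ty": 0,"tz": 5,"twist": 0,"claw": 0.3}
    - {"tx": 0,"ty": 0,"tz": 10,"twist": 0,"claw": 0.3}
    - {"tx": 0,"ty": 0,"tz": 14,"twist": 0,"claw": 0.3}

```text
time: 2.95
position: [0.4686, -0.0407, 0.1804]
tool_rot: [3.14, -0.0, 1.698]
ft_force: [1.0, -0.1, -0.4]
grip_width: 0.0255
```

Request:
arm_command:
  commands:
    - {"tx": 0,"ty": 0,"tz": 4,"twist": 0,"claw": 0.3}
    - {"tx": 0,"ty": 0,"tz": 8,"twist": 0,"claw": 0.3}

```text
time: 3.15
position: [0.4683, -0.0409, 0.1721]
tool_rot: [3.141, -0.0, 1.698]
ft_force: [0.7, 0.0, 0.6]
grip_width: 0.0256
```

```bash
python3 -c "
from h import *
im,dp,c=snap('wrist','w2')
snap('side','s2')
p=inc(-.19,0)
to([*p,.171],YAW)
"; python3 -c "
import cv2
a=cv2.imread('pics/s2.png')[110:270,220:440];cv2.imwrite('pics/s2c.png',cv2.resize(a,None,fx=3.5,fy=3.5))"
```

```text
t=3.2 pos [ 0.4679 -0.0409  0.1718] rot [-3.1408  0.      1.6976] F [ 0.5406 -0.0294 -0.7215] w 25.3 | txyz [-2.6 -0.2  0.8] twist 0.003
```

View pics/w2.png

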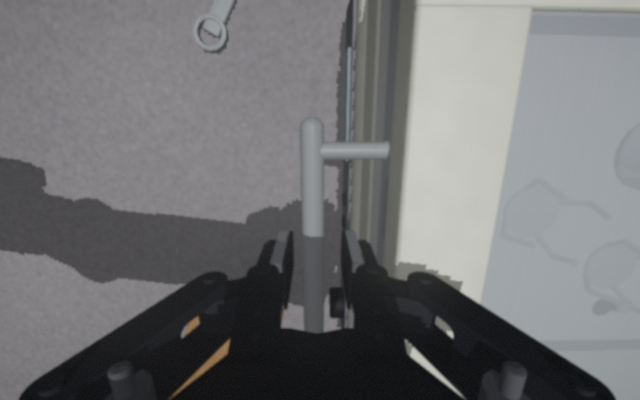

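View pics/s2c.png

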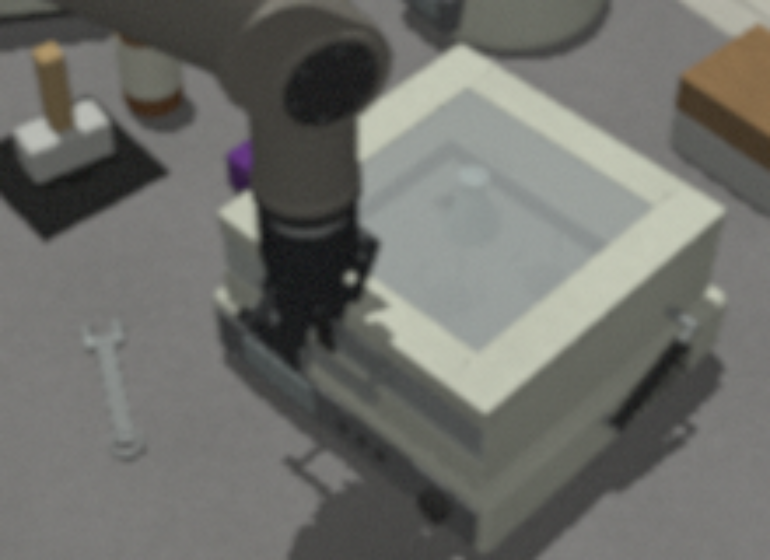

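The bar at columns 301–324 lies between the pads, with no contact. Closing on it.

Request:
arm_command:
  commands:
    - {"tx": 0,"ty": 0,"tz": 0,"twist": 0,"claw": 0}
    - {"tx": 0,"ty": 0,"tz": 0,"twist": 0,"claw": 0}
    - {"tx": 0,"ty": 0,"tz": 0,"twist": 0,"claw": 0}
    - {"tx": 0,"ty": 0,"tz": 0,"twist": 0,"claw": 0}
  squeeze: 60

```text
time: 3.65
position: [0.4664, -0.0412, 0.1722]
tool_rot: [-3.138, -0.001, 1.697]
ft_force: [-5.7, -1.0, 6.4]
grip_width: 0.0085
```

```bash
python3 -c "
from h import *
s=manip.sense();print(s['grip_width'],s['ft_force'],s['position'])
a0=np.arctan2(.078,.335);r=np.hypot(.335,.078)
for th in np.arange(0,.76,.03): print('%.2f ty %.1f tz %.1f'%(th,1000*r*(np.cos(a0)-np.cos(a0+th)),-1000*r*(np.sin(a0+th)-np.sin(a0))))
"
```

```text
0.008529174561523783 [-5.6711 -0.9733  6.4282] [ 0.4664 -0.0412  0.1722]
0.00 ty 0.0 tz -0.0
0.03 ty 2.5 tz -10.0
0.06 ty 5.3 tz -19.9
0.09 ty 8.4 tz -29.8
0.12 ty 11.7 tz -39.5
0.15 ty 15.4 tz -49.2
0.18 ty 19.4 tz -58.7
0.21 ty 23.6 tz -68.1
0.24 ty 28.1 tz -77.4
0.27 ty 32.9 tz -86.5
0.30 ty 38.0 tz -95.5
0.33 ty 43.4 tz -104.3
0.36 ty 49.0 tz -113.0
0.39 ty 54.8 tz -121.5
0.42 ty 60.9 tz -129.8
0.45 ty 67.3 tz -137.9
0.48 ty 73.9 tz -145.9
0.51 ty 80.7 tz -153.6
0.54 ty 87.8 tz -161.1
0.57 ty 95.1 tz -168.4
0.60 ty 102.6 tz -175.5
0.63 ty 110.3 tz -182.4
0.66 ty 118.2 tz -189.0
0.69 ty 126.3 tz -195.4
0.72 ty 134.6 tz -201.5
0.75 ty 143.1 tz -207.4
```

Request:
arm_command:
  commands:
    - {"tx": 0,"ty": 1,"tz": -5,"twist": 0,"claw": 0}
    - {"tx": 0,"ty": 2,"tz": -10,"twist": 0,"claw": 0}
    - {"tx": 0,"ty": 4,"tz": -15,"twist": 0,"claw": 0}
    - {"tx": 0,"ty": 5,"tz": -20,"twist": 0,"claw": 0}

```text
time: 4.05
position: [0.4715, -0.0405, 0.192]
tool_rot: [-3.138, -0.0, 1.698]
ft_force: [-4.4, -1.0, -1.6]
grip_width: 0.0083
```

```bash
python3 -c "
from h import *
snap('wrist','w3');snap('scene','sc3')
"; python3 -c "
import cv2
a=cv2.imread('pics/sc3.png')[150:300,225:375];b=cv2.imread('pics/w3.png')
cv2.imwrite('pics/w3c.png',cv2.hconcat([cv2.resize(a,(400,400)),b[:,220:620]]))"
```

```text
(no output)
```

View pics/w3c.png

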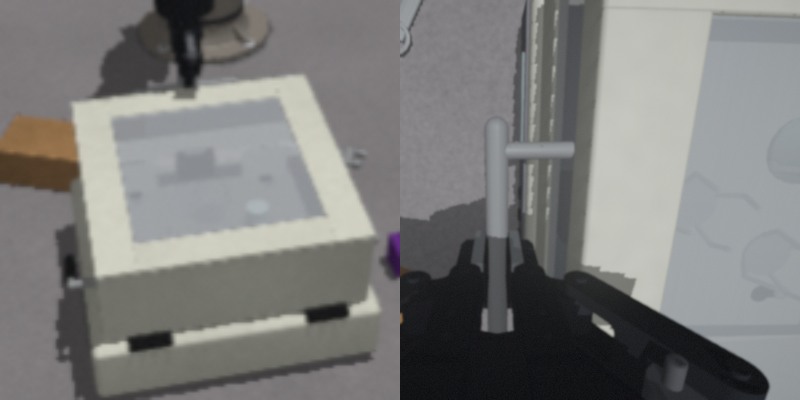

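The bar is held and the hood has risen with it. Following the arc.

Request:
arm_command:
  commands:
    - {"tx": 0,"ty": 6,"tz": -20,"twist": 0,"claw": 0}
    - {"tx": 0,"ty": 14,"tz": -39,"twist": 0,"claw": 0}
    - {"tx": 0,"ty": 23,"tz": -58,"twist": 0,"claw": 0}
    - {"tx": 0,"ty": 33,"tz": -76,"twist": 0,"claw": 0}
    - {"tx": 0,"ty": 44,"tz": -93,"twist": 0,"claw": 0}

```text
time: 4.65
position: [0.5141, -0.0349, 0.2856]
tool_rot: [-3.135, -0.002, 1.697]
ft_force: [-9.7, 0.3, 2.3]
grip_width: 0.0084
```

Request:
arm_command:
  commands:
    - {"tx": 0,"ty": 12,"tz": -17,"twist": 0,"claw": 0}
    - {"tx": 0,"ty": 25,"tz": -33,"twist": 0,"claw": 0}
    - {"tx": 0,"ty": 39,"tz": -48,"twist": 0,"claw": 0}
    - {"tx": 0,"ty": 53,"tz": -62,"twist": 0,"claw": 0}
    - {"tx": 0,"ty": 53,"tz": -62,"twist": 0,"claw": 0}

```text
time: 5.15
position: [0.5686, -0.0277, 0.3509]
tool_rot: [-3.139, -0.002, 1.698]
ft_force: [-19.8, 2.1, 20.0]
grip_width: 0.0084
```

```bash
python3 -c "
from h import *
to([0.468,-.04,.3],YAW)
snap('wrist','w4');snap('scene','sc4')
"; python3 -c "
import cv2
a=cv2.imread('pics/sc4.png')[100:300,225:425];b=cv2.imread('pics/w4.png')
cv2.imwrite('pics/w4c.png',cv2.hconcat([cv2.resize(a,(400,400)),b[:,220:620]]))"
```

```text
t=5.2 pos [ 0.5686 -0.0277  0.3509] rot [-3.1388 -0.0024  1.698 ] F [-19.8231   2.1463  20.0367] w 8.4 | txyz [   0.5 -101.2   51.2] twist 0.003
```

View pics/w4c.png

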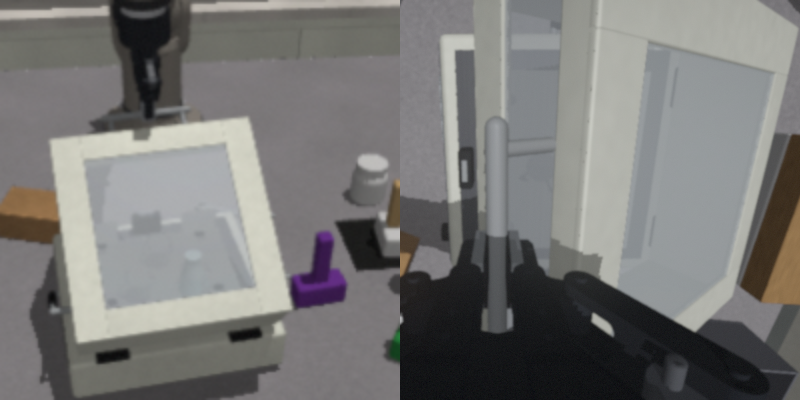

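Hood at about 0.6 rad, past the balance point. The 20 N points radially outward from the hinge, so it's a path mismatch. Releasing and rising clear.

Request:
arm_command:
  commands:
    - {"tx": 0,"ty": -2,"tz": -2,"twist": 0,"claw": 0.22}
    - {"tx": 0,"ty": -2,"tz": -4,"twist": 0,"claw": 0.25}
    - {"tx": 0,"ty": -2,"tz": -40,"twist": 0,"claw": 0.25}
    - {"tx": 0,"ty": -15,"tz": -85,"twist": 0,"claw": 0.25}
    - {"tx": 0,"ty": -50,"tz": -105,"twist": 0,"claw": 0.3}

```text
time: 5.75
position: [0.5225, -0.0336, 0.4558]
tool_rot: [3.136, 0.002, 1.698]
ft_force: [-0.4, -0.2, 0.8]
grip_width: 0.0258
```

```bash
python3 -c "
from h import *
to([.45,.25,.34],YAW)
snap('side','s5');snap('scene','sc5')
"; python3 -c "
import cv2
a=cv2.imread('pics/sc5.png')[100:300,225:425];b=cv2.imread('pics/s5.png')[50:250,230:430]
cv2.imwrite('pics/w5c.png',cv2.hconcat([cv2.resize(a,(400,400)),cv2.resize(b,(400,400))]))"
```

```text
t=5.8 pos [ 0.5225 -0.0336  0.4558] rot [3.1355 0.0024 1.6984] F [-0.4429 -0.2339  0.7508] w 25.8 | txyz [290.8 -36.5 114.8] twist 0.004
```

View pics/w5c.png

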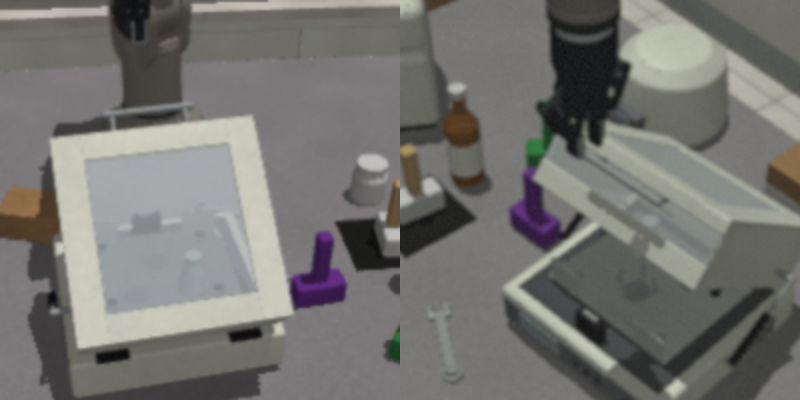

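Request:
arm_command:
  commands:
    - {"tx": 40,"ty": -20,"tz": 10,"twist": 0,"claw": 0.5}
    - {"tx": 85,"ty": -35,"tz": 20,"twist": 0,"claw": 0.7}
    - {"tx": 130,"ty": -37,"tz": 35,"twist": 0,"claw": 0.7}
    - {"tx": 175,"ty": -37,"tz": 50,"twist": 0,"claw": 0.7}
    - {"tx": 220,"ty": -37,"tz": 65,"twist": 0,"claw": 0.7}

```text
time: 6.35
position: [0.455, 0.1815, 0.3867]
tool_rot: [3.14, -0.001, 1.698]
ft_force: [1.2, 0.4, -0.2]
grip_width: 0.0599
```

```bash
python3 -c "
from h import *
to([.50,.33,.34],YAW)
"
```

```text
t=6.3 pos [0.455  0.1815 0.3867] rot [ 3.1403 -0.0013  1.6981] F [ 1.25    0.4415 -0.1952] w 59.9 | txyz [141.6  63.4  46.9] twist 0.003
```

Request:
arm_command:
  commands:
    - {"tx": 45,"ty": 20,"tz": 10,"twist": 0,"claw": 0.7}
    - {"tx": 90,"ty": 40,"tz": 25,"twist": 0,"claw": 0.7}
    - {"tx": 130,"ty": 60,"tz": 40,"twist": 0,"claw": 0.7}
    - {"tx": 141,"ty": 63,"tz": 47,"twist": 0,"claw": 0.7}
    - {"tx": 141,"ty": 63,"tz": 47,"twist": 0,"claw": 0.7}

```text
time: 6.85
position: [0.499, 0.3293, 0.3376]
tool_rot: [-3.139, 0.002, 1.701]
ft_force: [-0.4, -0.4, 0.4]
grip_width: 0.0597
```

```bash
python3 -c "
from h import *
im,dp,c=snap('wrist','w6');np.save('/tmp/c6.npy',np.array([*c[2].ravel(),*c[3]]))
print(proj('wrist',[[.501,.426,.143],[.4934,.41,.003]],c));to([.5,.33,.34],YAW)
im,dp,c=snap('scene','sc6')
"
```

```text
[[330.3336  83.0415]
 [319.9791 100.7878]]
t=6.9 pos [0.4998 0.327  0.3391] rot [-3.1404  0.0019  1.6984] F [ 0.2722 -0.9656  0.1604] w 59.7 | txyz [ 2.9  0.6 -0.9] twist 0.004
```

View pics/w6.png

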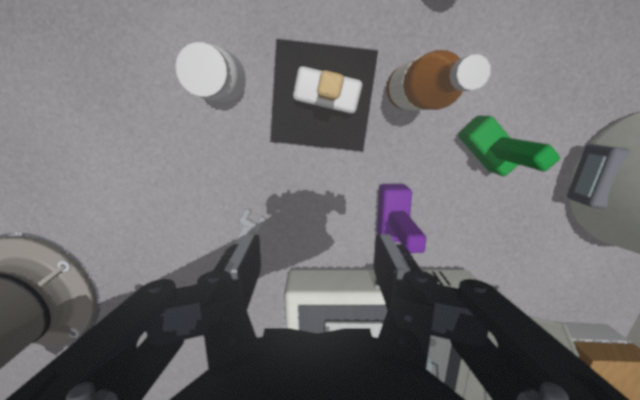

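View pics/sc6.png

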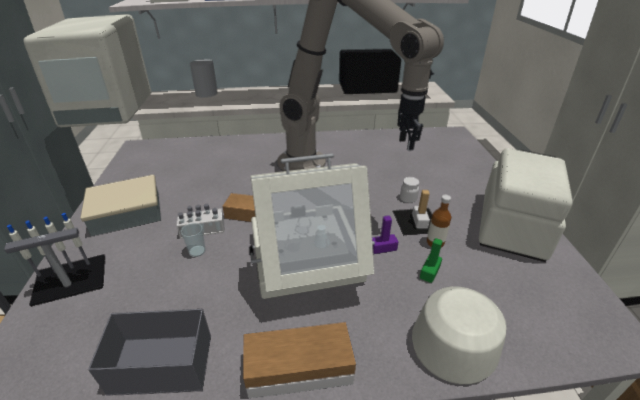

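```bash
python3 -c "
from h import *
v=np.load('/tmp/c6.npy');K,d,_,_=cam('wrist');c=(K,d,v[:9].reshape(3,3),v[9:])
M=onz('wrist',[(277,39),(378,51),(363,151),(271,142)],.003,c);print(M,M.mean(0),[np.linalg.norm(M[i]-M[i-1]) for i in range(4)])
e=M[1]-M[0];print('mat yaw',np.arctan2(e[1],e[0]))
im=cv2.imread('pics/w6.png');hsv=cv2.cvtColor(im,cv2.COLOR_BGR2HSV)
sub=np.zeros(im.shape[:2],np.uint8);sub[55:120,285:370]=255
w=cv2.bitwise_and(cv2.inRange(hsv,(0,0,130),(180,60,255)),sub);ta=cv2.bitwise_and(cv2.inRange(hsv,(8,70,120),(25,255,255)),sub)
for m,z in((w,.045),(ta,.143)):
    p=cv2.findNonZero(m);r=cv2.minAreaRect(p);b=cv2.boxPoints(r);print(r);X=onz('wrist',b,z,c);print(X,X.mean(0));
cv2.imwrite('pics/w6c.png',cv2.resize(im[30:160,260:400],None,fx=4.5,fy=4.5,interpolation=cv2.INTER_CUBIC))
"
```

```text
[[0.4203 0.4871 0.003 ]
 [0.5684 0.4903 0.003 ]
 [0.5719 0.3428 0.003 ]
 [0.4245 0.338  0.003 ]] [0.4963 0.4145 0.003 ] [np.float64(0.14913382616659138), np.float64(0.14818161637293795), np.float64(0.1475352989660248), np.float64(0.14740465277642073)]
mat yaw 0.021788966148499143
((334.3779602050781, 91.29533386230469), (81.4240493774414, 35.14326858520508), 15.321510314941406)
[[0.452  0.4081 0.045 ]
 [0.4598 0.4531 0.045 ]
 [0.5697 0.4399 0.045 ]
 [0.5651 0.3937 0.045 ]] [0.5117 0.4237 0.045 ]
((330.0673828125, 84.20785522460938), (21.361652374267578, 25.858844757080078), 12.994616508483887)
[[0.4883 0.4129 0.143 ]
 [0.4911 0.4384 0.143 ]
 [0.5132 0.4366 0.143 ]
 [0.5109 0.4109 0.143 ]] [0.5009 0.4247 0.143 ]
```

View pics/w6c.png

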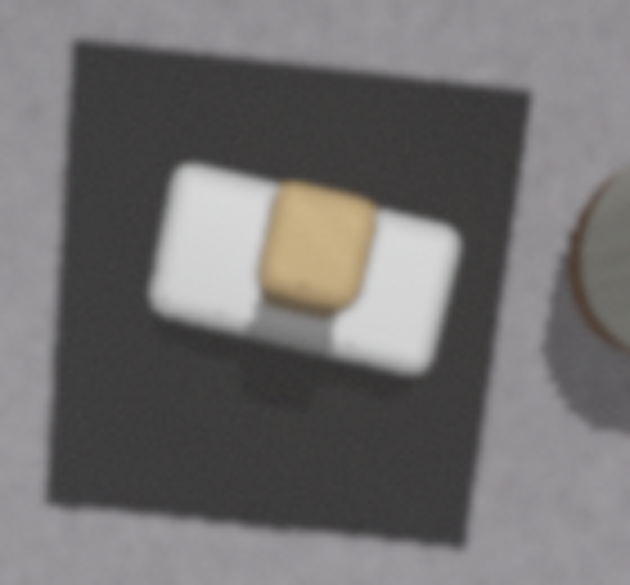

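```bash
python3 -c "
from h import *
v=np.load('/tmp/c6.npy');K,d,_,_=cam('wrist');c=(K,d,v[:9].reshape(3,3),v[9:])
b=np.array([(172,160),(466,232),(424,380),(146,318)])/4.5+[260,30]
X=onz('wrist',b,.045,c);print(X,X.mean(0))
for i,j in((0,1),(3,2)): e=X[j]-X[i];print(np.arctan2(e[1],e[0]),np.linalg.norm(e))
yaw=np.pi/2-.10
to([.501,.425,.20],yaw)
"
```

```text
[[0.4581 0.4504 0.045 ]
 [0.5489 0.4418 0.045 ]
 [0.5434 0.3971 0.045 ]
 [0.4552 0.4043 0.045 ]] [0.5014 0.4234 0.045 ]
-0.09443925630753643 0.09121611327993684
-0.08132691166926286 0.08846940169355029
t=7.0 pos [0.5003 0.3257 0.3401] rot [3.1416 0.001  1.6964] F [-0.0572 -0.4925  0.2482] w 59.7 | txyz [ 98.5  13.1 140. ] twist 0.226
```

Mallet at (0.501, 0.424) with yaw −0.09, and the head measures 90 mm as given. Mat centre (0.496, 0.414), sides 148 mm. Reaching down onto the handle.

Request:
arm_command:
  commands:
    - {"tx": 35,"ty": 5,"tz": 35,"twist": 0.1,"claw": 0.55}
    - {"tx": 70,"ty": 10,"tz": 70,"twist": 0.213,"claw": 0.55}
    - {"tx": 97,"ty": 13,"tz": 100,"twist": 0.213,"claw": 0.55}
    - {"tx": 97.5,"ty": 13,"tz": 125,"twist": 0.213,"claw": 0.55}
    - {"tx": 97.5,"ty": 13,"tz": 140,"twist": 0.213,"claw": 0.55}

```text
time: 7.45
position: [0.5003, 0.4241, 0.1993]
tool_rot: [-3.141, 0.001, 1.484]
ft_force: [1.0, -0.6, -0.3]
grip_width: 0.0473
```

```bash
python3 -c "
from h import *
im,dp,c=snap('wrist','w7')
print(proj('wrist',[[.501,.424,.143]],c));to([.501,.424,.095],np.pi/2-.088)
"
```

```text
[[316.6869 215.891 ]]
t=7.5 pos [0.5    0.4228 0.1976] rot [-3.1398  0.0033  1.4828] F [-0.6636 -1.5896 -1.8689] w 46.8 | txyz [  1.7   1.1 102.6] twist 0.0
```

View pics/w7.png

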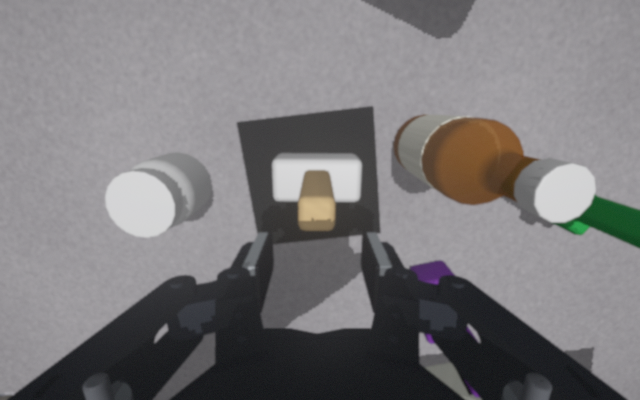

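The handle top at (317,213) sits midway between the fingers, and the head edge is level, so the yaw matches. Descending.

Request:
arm_command:
  commands:
    - {"tx": 1,"ty": 0.5,"tz": 30,"twist": 0,"claw": 0.55}
    - {"tx": 1,"ty": 0.5,"tz": 60,"twist": 0,"claw": 0.55}
    - {"tx": 1,"ty": 0.5,"tz": 85,"twist": 0,"claw": 0.55}
    - {"tx": 1,"ty": 0.5,"tz": 97,"twist": 0,"claw": 0.55}
    - {"tx": 1,"ty": 0.5,"tz": 103,"twist": 0,"claw": 0.55}

```text
time: 8.0
position: [0.5019, 0.4253, 0.0978]
tool_rot: [3.141, -0.0, 1.483]
ft_force: [0.0, -0.1, 0.6]
grip_width: 0.0467
```

Request:
arm_command:
  commands:
    - {"tx": 0,"ty": 0,"tz": 0,"twist": 0,"claw": 0.0}
    - {"tx": 0,"ty": 0,"tz": 0,"twist": 0,"claw": 0.0}
    - {"tx": 0,"ty": 0,"tz": 0,"twist": 0,"claw": 0.0}
    - {"tx": 0,"ty": 0,"tz": 0,"twist": 0,"claw": 0.0}
  squeeze: 90

```text
time: 8.4
position: [0.5015, 0.4267, 0.0984]
tool_rot: [3.14, -0.001, 1.485]
ft_force: [-1.2, -0.7, 3.8]
grip_width: 0.0251
```

```bash
python3 -c "
from h import *
to([.501,.424,.095],np.pi/2-.088)
"
```

```text
t=8.4 pos [0.5015 0.4267 0.0984] rot [ 3.1405 -0.0013  1.4847] F [-1.1849 -0.651   3.8475] w 25.1 | txyz [-2.8 -0.3  3.4] twist 0.002
```

Request:
arm_command:
  commands:
    - {"tx": 0,"ty": 0,"tz": -10,"twist": 0,"claw": 0.0}
    - {"tx": 0,"ty": 0,"tz": -35,"twist": 0,"claw": 0.0}
    - {"tx": 0,"ty": 0,"tz": -70,"twist": 0,"claw": 0.0}
    - {"tx": 0,"ty": 0,"tz": -110,"twist": 0,"claw": 0.0}
    - {"tx": -15,"ty": 0,"tz": -145,"twist": 0,"claw": 0.0}

```text
time: 8.9
position: [0.499, 0.4136, 0.2444]
tool_rot: [3.141, -0.002, 1.488]
ft_force: [0.0, 0.8, -3.5]
grip_width: 0.0251
```

```bash
python3 -c "
from h import *
print(inc(-.165,.085)); to([*inc(-.175,.085),.23],YAW)
snap('wrist','w8');snap('side','s8')
"
```

```text
[0.4824 0.0439]
t=8.9 pos [0.499  0.4136 0.2444] rot [ 3.1411 -0.0019  1.4877] F [ 0.0284  0.7774 -3.5113] w 25.1 | txyz [-371.9    4.3   13.7] twist -0.207
```

View pics/s8.png

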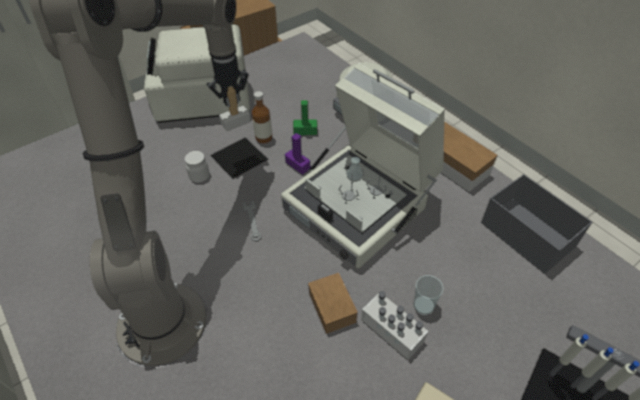

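View pics/w8.png

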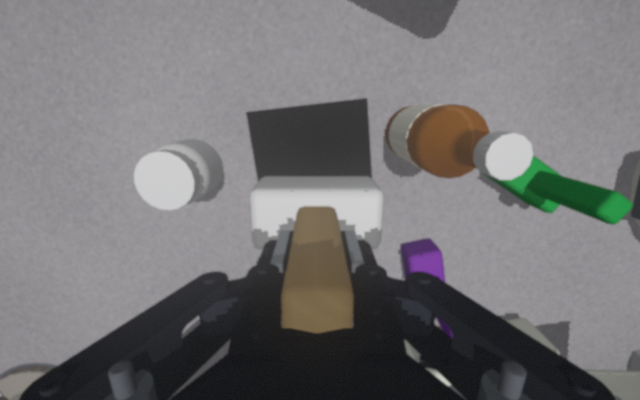

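The hood stands fully open (side 395,115) and the mallet is held. Both tabs are visible in side, left (314,187) and right (354,220), with the black catch at (325,212).

```bash
python3 -c "
import cv2
a=cv2.imread('pics/s8.png')[150:260,275:425];cv2.imwrite('pics/s8c.png',cv2.resize(a,None,fx=5,fy=5,interpolation=cv2.INTER_CUBIC))
from h import *
for y in(.085,-.085):
  print(proj('side',[[*inc(-.1,y+s),z] for s in(-.03,.03) for z in(.093,.139)]),(proj('side',[[*inc(-.1,y+s),z] for s in(-.03,.03) for z in(.093,.139)])-[275,150])*5)
"
```

```text
[[318.8367 199.2358]
 [318.6713 189.1044]
 [305.158  188.7782]
 [304.6747 178.5934]] [[219.1834 246.1788]
 [218.3563 195.5218]
 [150.7902 193.8912]
 [148.3734 142.9671]]
[[360.5523 231.1273]
 [361.4337 221.2174]
 [345.3023 219.4688]
 [345.7875 209.4677]] [[427.7616 405.6366]
 [432.1683 356.0871]
 [351.5117 347.3442]
 [353.9376 297.3387]]
```

View pics/s8c.png

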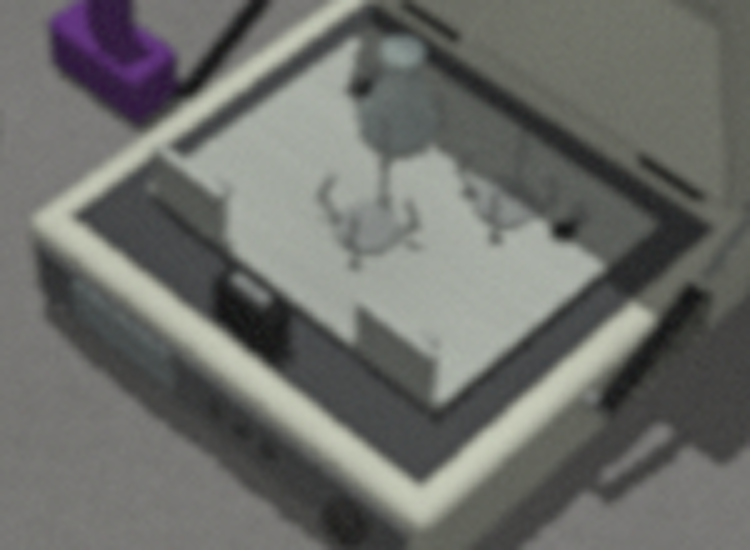

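Request:
arm_command:
  commands:
    - {"tx": -40,"ty": 0,"tz": -5,"twist": -0.05,"claw": 0.0}
    - {"tx": -85,"ty": 0,"tz": -10,"twist": -0.1,"claw": 0.0}
    - {"tx": -130,"ty": -10,"tz": -10,"twist": -0.15,"claw": 0.0}
    - {"tx": -175,"ty": -10,"tz": -10,"twist": -0.2,"claw": 0.0}
    - {"tx": -220,"ty": -10,"tz": -10,"twist": -0.207,"claw": 0.0}

```text
time: 9.5
position: [0.4696, 0.1914, 0.2517]
tool_rot: [-3.141, 0.0, 1.694]
ft_force: [0.4, -0.1, -3.6]
grip_width: 0.0252
```

```bash
python3 -c "
from h import *
to([*inc(-.170,.085),.192],YAW)"
```

```text
t=9.5 pos [0.4696 0.1914 0.2517] rot [-3.1406  0.      1.6938] F [ 0.4233 -0.0987 -3.5869] w 25.2 | txyz [-147.9  -10.4   59.7] twist -0.001
```

Request:
arm_command:
  commands:
    - {"tx": -45,"ty": -5,"tz": 0,"twist": 0,"claw": 0.0}
    - {"tx": -90,"ty": -10,"tz": 0,"twist": 0,"claw": 0.0}
    - {"tx": -130,"ty": -10,"tz": 10,"twist": 0,"claw": 0.0}
    - {"tx": -148,"ty": -10,"tz": 35,"twist": 0,"claw": 0.0}
    - {"tx": -148,"ty": -10,"tz": 57,"twist": 0,"claw": 0.0}

```text
time: 10.0
position: [0.4785, 0.0414, 0.1946]
tool_rot: [3.141, 0.001, 1.686]
ft_force: [0.2, -0.2, -3.0]
grip_width: 0.0251
```

Request:
arm_command:
  commands:
    - {"tx": 0,"ty": 0,"tz": 3,"twist": 0,"claw": 0.0}

```text
time: 10.1
position: [0.4765, 0.044, 0.1898]
tool_rot: [-3.136, 0.001, 1.69]
ft_force: [-1.8, 0.3, -3.5]
grip_width: 0.0252
```

```bash
python3 -c "
from h import *
to([*inc(-.165,.085),.191],YAW)
snap('side','s9');snap('wrist','w9');snap('scene','sc9')
a=cv2.imread('pics/s9.png')[100:260,245:405];b=cv2.imread('pics/w9.png')
cv2.imwrite('pics/s9c.png',cv2.hconcat([cv2.resize(a,(400,400),interpolation=cv2.INTER_CUBIC),b[:,150:550]]))"
```

```text
t=10.1 pos [0.4765 0.044  0.1898] rot [-3.1362  0.0009  1.6901] F [-1.8195  0.3214 -3.4632] w 25.2 | txyz [-0.8  5.8 -1.2] twist -0.005
```

View pics/s9c.png

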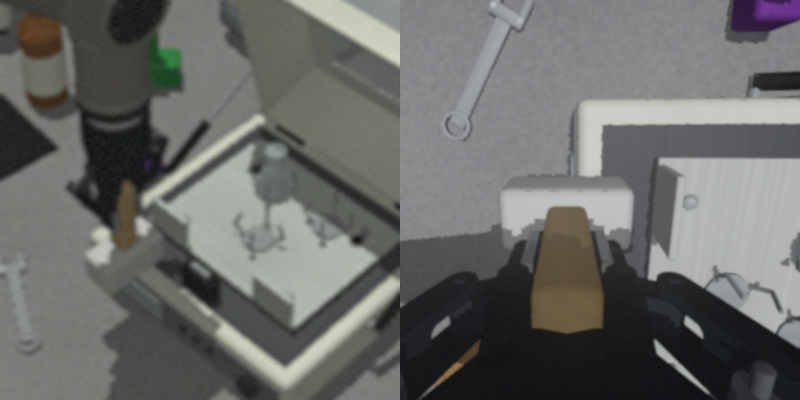

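```bash
cat >> h.py <<'E'
def toinc(P):
    return (np.array(P)[:,:2]-O)@np.array([[np.cos(YI),-np.sin(YI)],[np.sin(YI),np.cos(YI)]])
E
python3 -c "
from h import *
a=cv2.imread('pics/w9.png')[130:280,330:480];cv2.imwrite('pics/w9c.png',cv2.resize(a,None,fx=4,fy=4,interpolation=cv2.INTER_CUBIC))
X=onz('wrist',[(383,190),(383,230),(407,165),(406,250)],.139);print(toinc(X))
c=cam('wrist');print(proj('wrist',[[*inc(-.1,y),.139] for y in (.055,.115)],c))
"
```

```text
[[-0.1241  0.106 ]
 [-0.1223  0.0775]
 [-0.1096  0.1226]
 [-0.1052  0.0622]]
[[412.4508 259.1773]
 [420.826  176.4866]]
```

View pics/w9c.png

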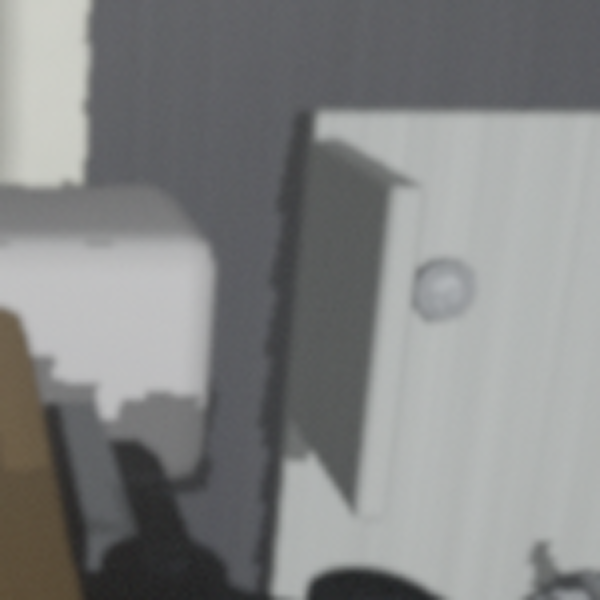

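The left tab's front edge at wrist (427,176)–(419,259) puts it at x ≈ −0.096. The head face is about 28 mm short of it. Approaching, slow at the end.

Request:
arm_command:
  commands:
    - {"tx": 0,"ty": 10,"tz": 0,"twist": 0,"claw": 0}
    - {"tx": 0,"ty": 18,"tz": 0,"twist": 0,"claw": 0}
    - {"tx": 0,"ty": 22,"tz": 0,"twist": 0,"claw": 0}
    - {"tx": 0,"ty": 24,"tz": 0,"twist": 0,"claw": 0}

```text
time: 10.65
position: [0.5029, 0.0482, 0.1923]
tool_rot: [-3.141, -0.0, 1.692]
ft_force: [-3.8, -0.1, -1.0]
grip_width: 0.0252
```

Request:
arm_command:
  commands:
    - {"tx": 0,"ty": 1.5,"tz": 0,"twist": 0,"claw": 0}
    - {"tx": 0,"ty": 3,"tz": 0,"twist": 0,"claw": 0}

```text
time: 10.85
position: [0.5037, 0.0482, 0.1917]
tool_rot: [-3.137, -0.001, 1.692]
ft_force: [-7.1, 0.2, 0.5]
grip_width: 0.0249
```

Request:
arm_command:
  commands:
    - {"tx": 0,"ty": 1,"tz": 0,"twist": 0,"claw": 0}
    - {"tx": 0,"ty": 2,"tz": 0,"twist": 0,"claw": 0}

```text
time: 11.05
position: [0.5051, 0.0485, 0.1915]
tool_rot: [-3.136, -0.001, 1.692]
ft_force: [-6.6, 1.1, 0.5]
grip_width: 0.0251
```

```bash
python3 -c "
from h import *
s=manip.sense();print(toinc([s['position']]))
to([*inc(-.140,.085),.191],YAW)
snap('wrist','w10')
a=cv2.imread('pics/w10.png')[130:280,330:480];cv2.imwrite('pics/w10c.png',cv2.resize(a,None,fx=4,fy=4,interpolation=cv2.INTER_CUBIC))
c=cam('wrist');print((proj('wrist',[[*inc(-.1,y),.139] for y in (.115,.055)],c)-[330,130])*4)
"
```

```text
[[-0.1418  0.0867]]
t=11.1 pos [0.5051 0.0485 0.1915] rot [-3.1363 -0.0009  1.6916] F [-6.6278  1.0816  0.4803] w 25.1 | txyz [-1.7  1.8  0.5] twist -0.003
[[202.9647 186.4583]
 [182.9888 519.7398]]
```

View pics/w10c.png

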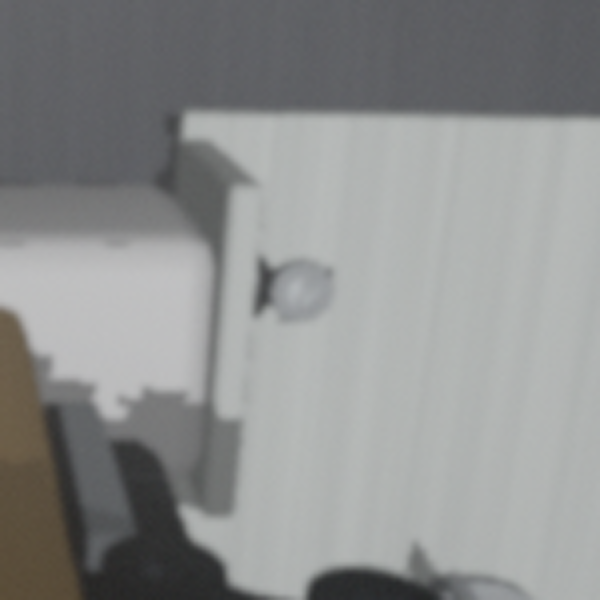

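Contact at about 6.6 N, with the face flush on the left tab. Pushing 4 mm.

Request:
arm_command:
  commands:
    - {"tx": 0,"ty": 1,"tz": 0,"twist": 0,"claw": 0}
    - {"tx": 0,"ty": 2,"tz": 0,"twist": 0,"claw": 0}
    - {"tx": 0,"ty": 3,"tz": 0,"twist": 0,"claw": 0}
    - {"tx": 0,"ty": 4,"tz": 0,"twist": 0,"claw": 0}

```text
time: 11.5
position: [0.5089, 0.0495, 0.1915]
tool_rot: [-3.136, -0.001, 1.692]
ft_force: [-6.6, 2.7, 1.4]
grip_width: 0.0251
```

```bash
python3 -c "
from h import *
s=manip.sense();print(toinc([s['position']]))
to([*inc(-.140,.085),.191],YAW)
snap('wrist','w11')
a=cv2.imread('pics/w11.png')[130:280,330:480];cv2.imwrite('pics/w11c.png',cv2.resize(a,None,fx=4,fy=4,interpolation=cv2.INTER_CUBIC))
c=cam('wrist');print((proj('wrist',[[*inc(-.1,y),.139] for y in (.115,.055)],c)-[330,130])*4)
"
```

```text
[[-0.1379  0.0872]]
t=11.5 pos [0.5089 0.0495 0.1915] rot [-3.136  -0.0015  1.6921] F [-6.5959  2.7378  1.3769] w 25.1 | txyz [-2.3 -2.1  0.5] twist -0.003
[[178.5929 189.848 ]
 [160.5295 522.7243]]
```

View pics/w11c.png

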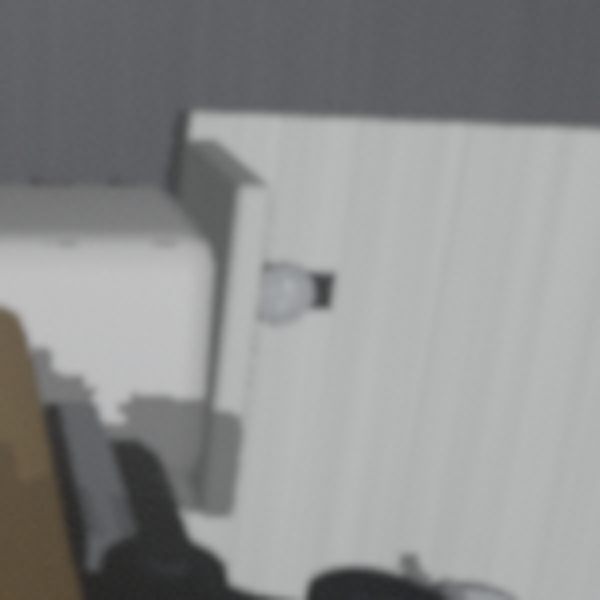

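The plate edge is now turned about 0.04 rad, so the left end leads by about 7 mm. Switching to the right tab: back off, lift over the catch and cross.

Request:
arm_command:
  commands:
    - {"tx": 0,"ty": -15,"tz": 0,"twist": 0,"claw": 0}
    - {"tx": 0,"ty": -35,"tz": -25,"twist": 0,"claw": 0}
    - {"tx": -40,"ty": -40,"tz": -50,"twist": 0,"claw": 0}
    - {"tx": -88,"ty": -40,"tz": -50,"twist": 0,"claw": 0}
    - {"tx": -136,"ty": -40,"tz": -50,"twist": 0,"claw": 0}

```text
time: 12.05
position: [0.489, -0.092, 0.2435]
tool_rot: [3.138, -0.0, 1.694]
ft_force: [1.1, 0.5, -3.7]
grip_width: 0.0254
```

Request:
arm_command:
  commands:
    - {"tx": -36,"ty": 0,"tz": 10,"twist": 0,"claw": 0}
    - {"tx": -36,"ty": 5,"tz": 38,"twist": 0,"claw": 0}
    - {"tx": -36,"ty": 10,"tz": 50,"twist": 0,"claw": 0}
    - {"tx": -36,"ty": 10,"tz": 50,"twist": 0,"claw": 0}

```text
time: 12.45
position: [0.502, -0.1243, 0.1906]
tool_rot: [-3.138, -0.0, 1.693]
ft_force: [-0.3, -0.3, -3.4]
grip_width: 0.025
```

```bash
cat > v.py <<'E'
from h import *
import sys
t=sys.argv[1]
s=manip.sense();print('inc TCP',toinc([s['position']]))
sd=float(sys.argv[2])
to([*inc(-.140,sd*.085),.191],YAW)
snap('wrist',t)
a=cv2.imread(f'pics/{t}.png')[110:310,330:530];cv2.imwrite(f'pics/{t}c.png',cv2.resize(a,None,fx=3,fy=3,interpolation=cv2.INTER_CUBIC))
c=cam('wrist');print((proj('wrist',[[*inc(-.1,sd*.085+y),.139] for y in (.03,-.03)],c)-[330,110])*3)
E
python3 v.py w12 -1
```

```text
inc TCP [[-0.1663 -0.0843]]
t=12.4 pos [ 0.502  -0.1243  0.1906] rot [-3.1382 -0.0005  1.693 ] F [-0.2711 -0.3371 -3.443 ] w 25.0 | txyz [-0.6 26.3 -0.5] twist -0.002
[[264.5954 193.9251]
 [239.7948 444.1927]]
```

View pics/w12c.png

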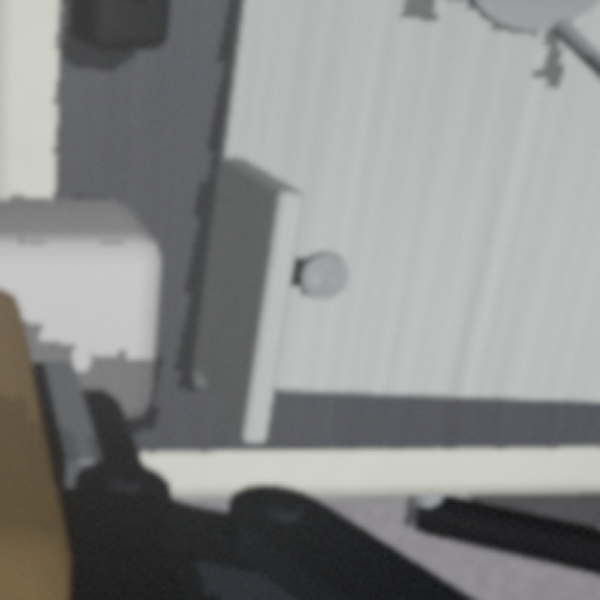

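The right tab's edge at crop (278,192)–(243,443) gives x ≈ −0.098 and rotation ≈ 0.04 rad. Pushing the right tab about 9 mm.

Request:
arm_command:
  commands:
    - {"tx": 0,"ty": 8,"tz": 0,"twist": 0,"claw": 0}
    - {"tx": 0,"ty": 14,"tz": 0,"twist": 0,"claw": 0}
    - {"tx": 0,"ty": 17,"tz": 0,"twist": 0,"claw": 0}
    - {"tx": 0,"ty": 19,"tz": 0,"twist": 0,"claw": 0}
    - {"tx": 0,"ty": 21,"tz": 0,"twist": 0,"claw": 0}

```text
time: 13.0
position: [0.5226, -0.1227, 0.1922]
tool_rot: [-3.14, -0.001, 1.692]
ft_force: [-5.4, 0.7, 0.5]
grip_width: 0.0251
```

Request:
arm_command:
  commands:
    - {"tx": 0,"ty": 1.2,"tz": 0,"twist": 0,"claw": 0}
    - {"tx": 0,"ty": 2.4,"tz": 0,"twist": 0,"claw": 0}
    - {"tx": 0,"ty": 3.6,"tz": 0,"twist": 0,"claw": 0}
    - {"tx": 0,"ty": 4.8,"tz": 0,"twist": 0,"claw": 0}
    - {"tx": 0,"ty": 6,"tz": 0,"twist": 0,"claw": 0}

```text
time: 13.5
position: [0.5277, -0.1229, 0.1919]
tool_rot: [-3.139, -0.0, 1.69]
ft_force: [-5.4, -1.5, -0.4]
grip_width: 0.0255
```

```bash
python3 v.py w13 -1
```

```text
inc TCP [[-0.1406 -0.0862]]
t=13.5 pos [ 0.5277 -0.1229  0.1919] rot [-3.1387 -0.0002  1.6904] F [-5.4102 -1.5316 -0.4479] w 25.5 | txyz [1.2 0.6 0.9] twist -0.004
[[146.1025 185.2081]
 [131.9036 436.8705]]
```

View pics/w13c.png

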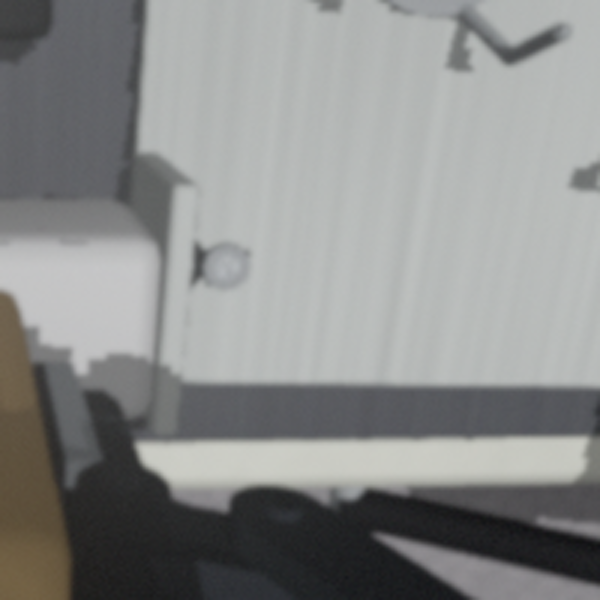

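Request:
arm_command:
  commands:
    - {"tx": 0,"ty": 1.4,"tz": 0,"twist": 0,"claw": 0}
    - {"tx": 0,"ty": 2.8,"tz": 0,"twist": 0,"claw": 0}
    - {"tx": 0,"ty": 4.2,"tz": 0,"twist": 0,"claw": 0}
    - {"tx": 0,"ty": 5.6,"tz": 0,"twist": 0,"claw": 0}
    - {"tx": 0,"ty": 7,"tz": 0,"twist": 0,"claw": 0}

```text
time: 14.05
position: [0.5341, -0.123, 0.1918]
tool_rot: [-3.138, 0.001, 1.69]
ft_force: [-6.8, -2.8, 1.5]
grip_width: 0.0253
```

```bash
python3 v.py w14 -1
```

```text
inc TCP [[-0.1343 -0.0871]]
t=14.1 pos [ 0.5341 -0.123   0.1918] rot [-3.1375  0.0008  1.6901] F [-6.779  -2.8458  1.4636] w 25.3 | txyz [ 2.1 -5.7  0.8] twist -0.005
[[117.1952 181.0969]
 [105.4345 433.5507]]
```

View pics/w14c.png

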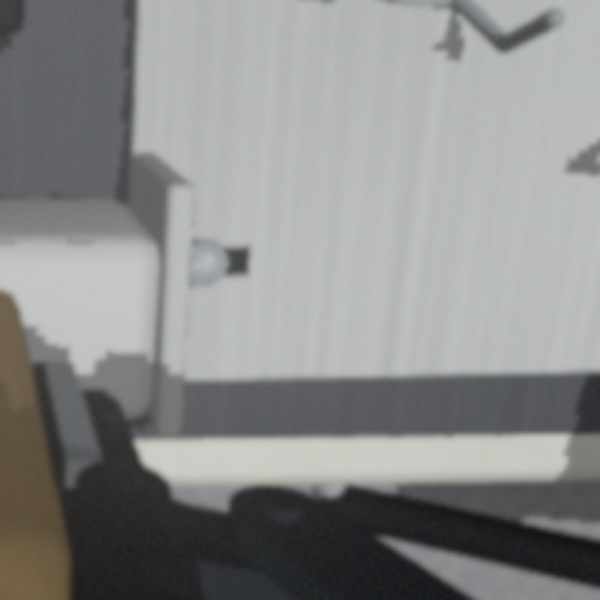

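Right tab at about −0.088 and the plate is close to square. Now back to the left.

Request:
arm_command:
  commands:
    - {"tx": 0,"ty": -15,"tz": 0,"twist": 0,"claw": 0}
    - {"tx": 0,"ty": -35,"tz": -25,"twist": 0,"claw": 0}
    - {"tx": 40,"ty": -40,"tz": -50,"twist": 0,"claw": 0}
    - {"tx": 88,"ty": -40,"tz": -50,"twist": 0,"claw": 0}
    - {"tx": 136,"ty": -40,"tz": -50,"twist": 0,"claw": 0}

```text
time: 14.6
position: [0.4806, 0.01, 0.2434]
tool_rot: [3.138, -0.001, 1.69]
ft_force: [1.2, 0.3, -3.1]
grip_width: 0.0252
```

Request:
arm_command:
  commands:
    - {"tx": 36,"ty": 0,"tz": 10,"twist": 0,"claw": 0}
    - {"tx": 36,"ty": 5,"tz": 38,"twist": 0,"claw": 0}
    - {"tx": 36,"ty": 15,"tz": 50,"twist": 0,"claw": 0}
    - {"tx": 36,"ty": 15,"tz": 50,"twist": 0,"claw": 0}

```text
time: 15.0
position: [0.4908, 0.0469, 0.191]
tool_rot: [-3.14, 0.001, 1.693]
ft_force: [0.6, -0.4, -2.6]
grip_width: 0.0251
```

```bash
python3 v.py w15 1
```

```text
inc TCP [[-0.1563  0.0869]]
t=15.0 pos [0.4908 0.0469 0.191 ] rot [-3.1404  0.001   1.6926] F [ 0.5587 -0.3634 -2.6414] w 25.1 | txyz [-1.9 16.3 -0. ] twist -0.002
[[218.985  196.5483]
 [198.4373 446.0423]]
```

View pics/w15c.png

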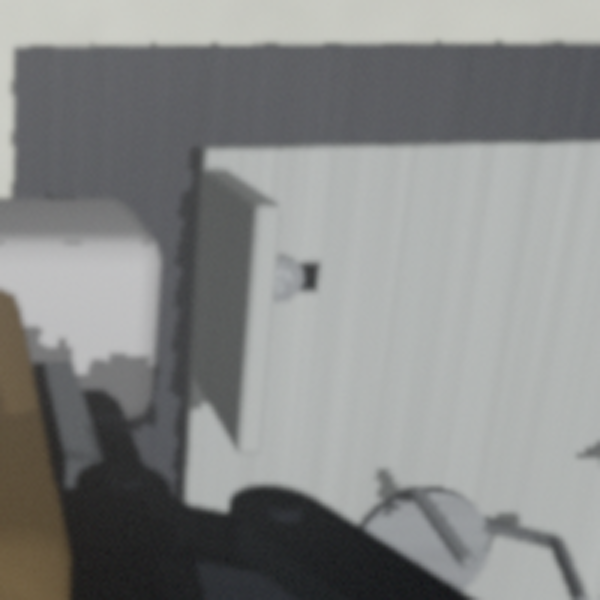

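Request:
arm_command:
  commands:
    - {"tx": 0,"ty": 6,"tz": 0,"twist": 0,"claw": 0}
    - {"tx": 0,"ty": 11,"tz": 0,"twist": 0,"claw": 0}
    - {"tx": 0,"ty": 14,"tz": 0,"twist": 0,"claw": 0}
    - {"tx": 0,"ty": 16,"tz": 0,"twist": 0,"claw": 0}
    - {"tx": 0,"ty": 17.5,"tz": 0,"twist": 0,"claw": 0}

```text
time: 15.55
position: [0.5083, 0.0485, 0.1924]
tool_rot: [3.141, -0.0, 1.692]
ft_force: [0.7, -0.0, -3.4]
grip_width: 0.025
```

Request:
arm_command:
  commands:
    - {"tx": 0,"ty": 1.2,"tz": 0,"twist": 0,"claw": 0}
    - {"tx": 0,"ty": 2.4,"tz": 0,"twist": 0,"claw": 0}
    - {"tx": 0,"ty": 3.6,"tz": 0,"twist": 0,"claw": 0}
    - {"tx": 0,"ty": 4.8,"tz": 0,"twist": 0,"claw": 0}
    - {"tx": 0,"ty": 6,"tz": 0,"twist": 0,"claw": 0}

```text
time: 16.05
position: [0.5124, 0.0493, 0.1918]
tool_rot: [-3.138, -0.001, 1.692]
ft_force: [-5.3, -0.2, -0.3]
grip_width: 0.0251
```

```bash
python3 v.py w16 1
```

```text
inc TCP [[-0.1345  0.0866]]
t=16.1 pos [0.5124 0.0493 0.1918] rot [-3.138  -0.0005  1.692 ] F [-5.2667 -0.1567 -0.2679] w 25.1 | txyz [-1.6 -5.5  0.8] twist -0.003
[[117.3126 198.8286]
 [105.1325 448.5594]]
```

View pics/w16c.png

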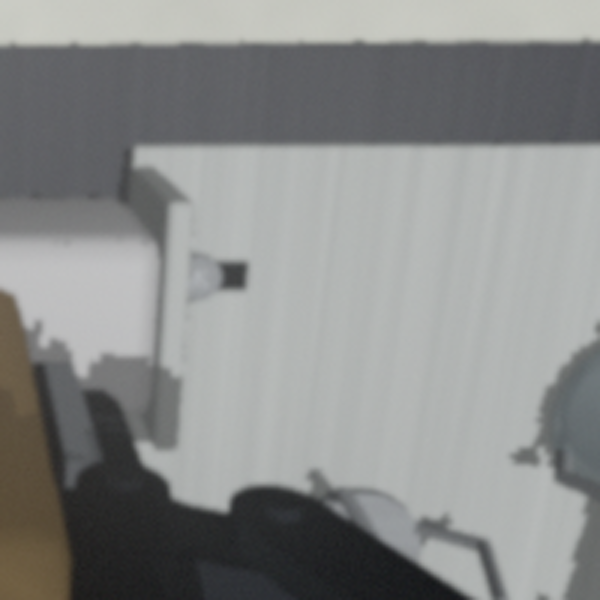

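Request:
arm_command:
  commands:
    - {"tx": 0,"ty": 1,"tz": 0,"twist": 0,"claw": 0}
    - {"tx": 0,"ty": 2,"tz": 0,"twist": 0,"claw": 0}
    - {"tx": 0,"ty": 3,"tz": 0,"twist": 0,"claw": 0}
    - {"tx": 0,"ty": 4,"tz": 0,"twist": 0,"claw": 0}

```text
time: 16.5
position: [0.5158, 0.05, 0.1916]
tool_rot: [-3.137, -0.001, 1.692]
ft_force: [-6.8, 0.9, 0.9]
grip_width: 0.0252
```

Request:
arm_command:
  commands:
    - {"tx": 0,"ty": 0.7,"tz": 0,"twist": 0,"claw": 0}
    - {"tx": 0,"ty": 1.4,"tz": 0,"twist": 0,"claw": 0}

```text
time: 16.7
position: [0.5172, 0.0503, 0.1915]
tool_rot: [-3.137, -0.001, 1.692]
ft_force: [-6.8, 0.3, 0.2]
grip_width: 0.0254
```

```bash
python3 v.py w17 1
```

```text
inc TCP [[-0.1296  0.087 ]]
t=16.7 pos [0.5172 0.0503 0.1915] rot [-3.1368 -0.0011  1.6919] F [-6.7748  0.3429  0.235 ] w 25.4 | txyz [ -2.  -10.3   0.6] twist -0.003
[[ 95.688  201.0221]
 [ 85.3876 450.8122]]
```

View pics/w17c.png

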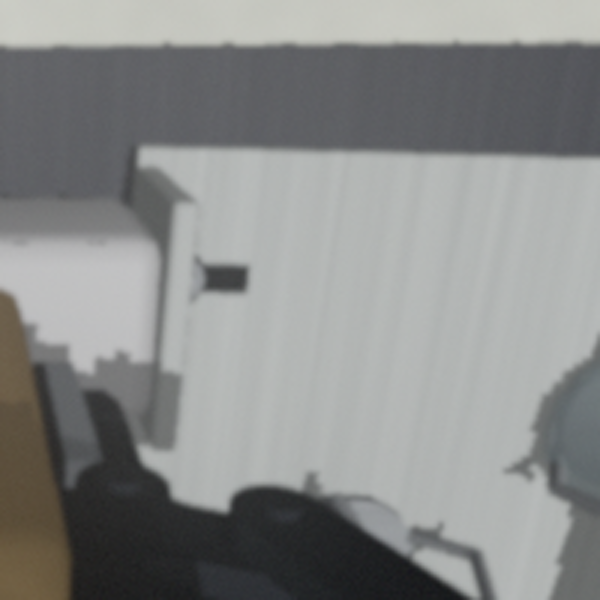

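Request:
arm_command:
  commands:
    - {"tx": 0,"ty": 0.6,"tz": 0,"twist": 0,"claw": 0}
    - {"tx": 0,"ty": 1.2,"tz": 0,"twist": 0,"claw": 0}

```text
time: 16.95
position: [0.5182, 0.0505, 0.1915]
tool_rot: [-3.136, -0.001, 1.692]
ft_force: [-9.5, 0.9, 2.0]
grip_width: 0.0252
```

Force is rising to 9.5 N, so the left end is near its stop. Back to the right tab.

Request:
arm_command:
  commands:
    - {"tx": 0,"ty": -15,"tz": 0,"twist": 0,"claw": 0}
    - {"tx": 0,"ty": -38,"tz": -25,"twist": 0,"claw": 0}
    - {"tx": -40,"ty": -45,"tz": -50,"twist": 0,"claw": 0}
    - {"tx": -88,"ty": -45,"tz": -50,"twist": 0,"claw": 0}
    - {"tx": -136,"ty": -45,"tz": -50,"twist": 0,"claw": 0}

```text
time: 17.45
position: [0.4933, -0.0913, 0.2435]
tool_rot: [3.137, -0.001, 1.694]
ft_force: [1.8, 0.8, -3.3]
grip_width: 0.0249
```

Request:
arm_command:
  commands:
    - {"tx": -36,"ty": 0,"tz": 10,"twist": 0,"claw": 0}
    - {"tx": -36,"ty": 5,"tz": 38,"twist": 0,"claw": 0}
    - {"tx": -36,"ty": 20,"tz": 50,"twist": 0,"claw": 0}
    - {"tx": -36,"ty": 20,"tz": 50,"twist": 0,"claw": 0}

```text
time: 17.85
position: [0.5173, -0.1233, 0.1907]
tool_rot: [-3.14, 0.001, 1.692]
ft_force: [1.0, 0.2, -3.5]
grip_width: 0.0248
```

```bash
python3 v.py w18 -1
```

```text
inc TCP [[-0.151  -0.0853]]
t=17.9 pos [ 0.5173 -0.1233  0.1907] rot [-3.1403  0.0007  1.6923] F [ 1.0182  0.1869 -3.5157] w 24.8 | txyz [ 0.3 11.  -0.3] twist -0.002
[[197.8685 188.5103]
 [178.8462 439.6998]]
```

View pics/w18c.png

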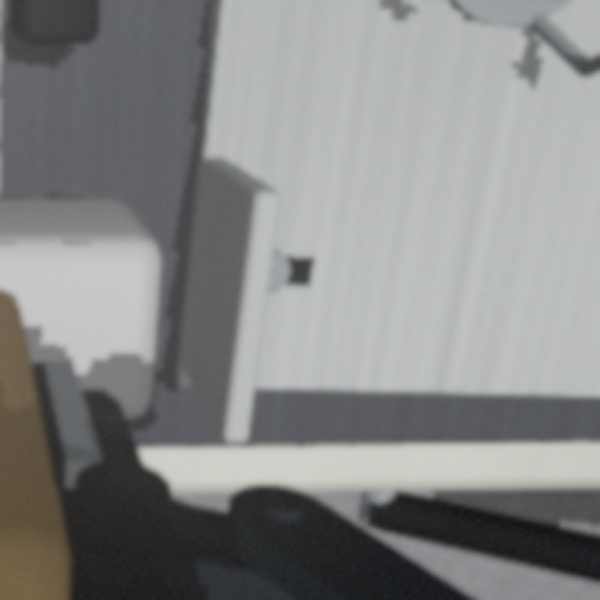

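Request:
arm_command:
  commands:
    - {"tx": 0,"ty": 6,"tz": 0,"twist": 0,"claw": 0}
    - {"tx": 0,"ty": 10,"tz": 0,"twist": 0,"claw": 0}
    - {"tx": 0,"ty": 13,"tz": 0,"twist": 0,"claw": 0}
    - {"tx": 0,"ty": 15,"tz": 0,"twist": 0,"claw": 0}
    - {"tx": 0,"ty": 17,"tz": 0,"twist": 0,"claw": 0}

```text
time: 18.4
position: [0.5335, -0.1215, 0.1924]
tool_rot: [3.141, -0.0, 1.692]
ft_force: [-2.5, -0.2, -1.6]
grip_width: 0.0249
```

Request:
arm_command:
  commands:
    - {"tx": 0,"ty": 1,"tz": 0,"twist": 0,"claw": 0}
    - {"tx": 0,"ty": 2,"tz": 0,"twist": 0,"claw": 0}
    - {"tx": 0,"ty": 3,"tz": 0,"twist": 0,"claw": 0}
    - {"tx": 0,"ty": 4,"tz": 0,"twist": 0,"claw": 0}
    - {"tx": 0,"ty": 5,"tz": 0,"twist": 0,"claw": 0}

```text
time: 18.9
position: [0.5369, -0.1216, 0.1919]
tool_rot: [-3.139, -0.0, 1.691]
ft_force: [-5.3, 0.2, 0.0]
grip_width: 0.0251
```

Request:
arm_command:
  commands:
    - {"tx": 0,"ty": 0.7,"tz": 0,"twist": 0,"claw": 0}
    - {"tx": 0,"ty": 1.4,"tz": 0,"twist": 0,"claw": 0}

```text
time: 19.1
position: [0.5382, -0.1216, 0.1919]
tool_rot: [-3.139, -0.0, 1.691]
ft_force: [-5.4, -1.3, -0.6]
grip_width: 0.0253
```

```bash
python3 v.py w19 -1
```

```text
inc TCP [[-0.13   -0.0862]]
t=19.1 pos [ 0.5382 -0.1216  0.1919] rot [-3.1388 -0.0001  1.6905] F [-5.4441 -1.2663 -0.6143] w 25.3 | txyz [  1.2 -10.    0.9] twist -0.004
[[ 97.1971 185.396 ]
 [ 87.0571 437.1079]]
```

View pics/w19c.png

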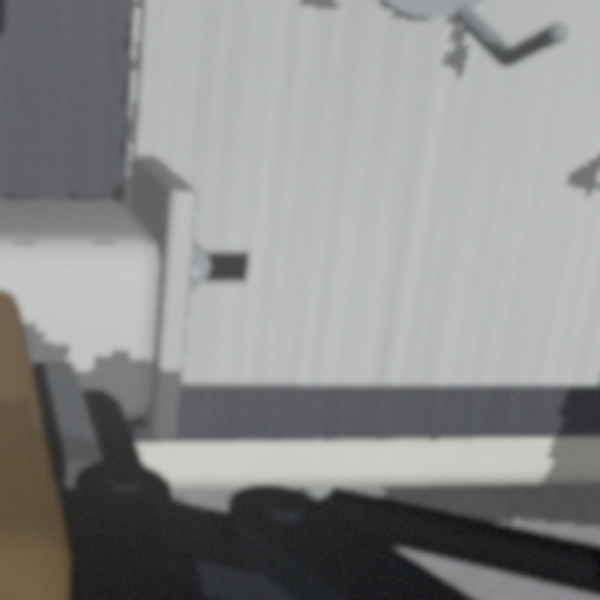

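Request:
arm_command:
  commands:
    - {"tx": 0,"ty": 0.7,"tz": 0,"twist": 0,"claw": 0}
    - {"tx": 0,"ty": 1.4,"tz": 0,"twist": 0,"claw": 0}

```text
time: 19.35
position: [0.5393, -0.1217, 0.1919]
tool_rot: [-3.138, 0.0, 1.691]
ft_force: [-6.9, -2.6, 1.3]
grip_width: 0.0251
```

Request:
arm_command:
  commands:
    - {"tx": 0,"ty": 0.6,"tz": 0,"twist": 0,"claw": 0}
    - {"tx": 0,"ty": 1.2,"tz": 0,"twist": 0,"claw": 0}

```text
time: 19.55
position: [0.5403, -0.1217, 0.1918]
tool_rot: [-3.138, 0.0, 1.691]
ft_force: [-6.4, -2.0, 0.1]
grip_width: 0.0251
```

Request:
arm_command:
  commands:
    - {"tx": 0,"ty": 0.5,"tz": 0,"twist": 0,"claw": 0}
    - {"tx": 0,"ty": 1.0,"tz": 0,"twist": 0,"claw": 0}

```text
time: 19.75
position: [0.5412, -0.1218, 0.1918]
tool_rot: [-3.138, 0.0, 1.69]
ft_force: [-6.9, -1.8, 1.0]
grip_width: 0.0251
```

```bash
python3 v.py w20 -1
```

```text
inc TCP [[-0.1271 -0.0867]]
t=19.8 pos [ 0.5412 -0.1218  0.1918] rot [-3.1377  0.0003  1.6905] F [-6.8683 -1.8003  1.0034] w 25.1 | txyz [  1.7 -12.9   0.9] twist -0.004
[[ 84.6489 183.3426]
 [ 75.5578 435.5454]]
```

View pics/w20c.png

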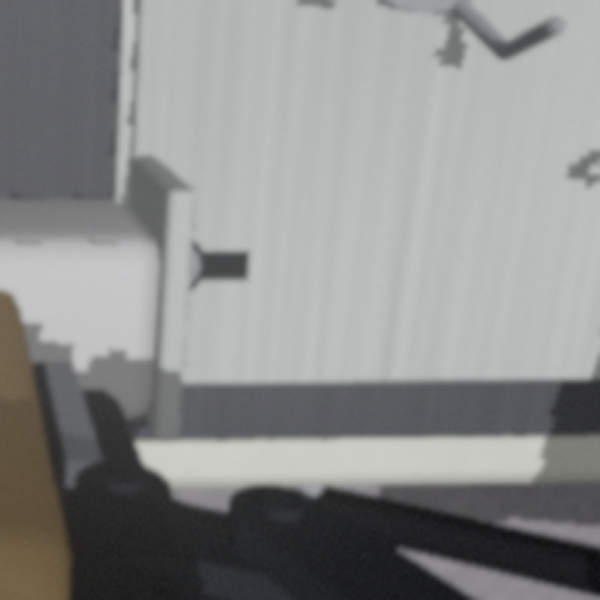

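Request:
arm_command:
  commands:
    - {"tx": 0,"ty": 0.6,"tz": 0,"twist": 0,"claw": 0}
    - {"tx": 0,"ty": 1.2,"tz": 0,"twist": 0,"claw": 0}

```text
time: 20.0
position: [0.5415, -0.1218, 0.1917]
tool_rot: [-3.136, -0.0, 1.69]
ft_force: [-9.4, -3.5, 3.8]
grip_width: 0.0248
```

Request:
arm_command:
  commands:
    - {"tx": 0,"ty": 0.6,"tz": 0,"twist": 0,"claw": 0}
    - {"tx": 0,"ty": 1.2,"tz": 0,"twist": 0,"claw": 0}

```text
time: 20.2
position: [0.5417, -0.1218, 0.1915]
tool_rot: [-3.134, -0.001, 1.69]
ft_force: [-12.2, -3.2, 4.6]
grip_width: 0.0248
```

The right end is on its stop: the TCP no longer advances and the force rises to 12 N. The left end is about 2 mm short by the same measure, so one final push there.

Request:
arm_command:
  commands:
    - {"tx": 0,"ty": -15,"tz": 0,"twist": 0,"claw": 0}
    - {"tx": 0,"ty": -38,"tz": -25,"twist": 0,"claw": 0}
    - {"tx": 40,"ty": -48,"tz": -50,"twist": 0,"claw": 0}
    - {"tx": 88,"ty": -48,"tz": -50,"twist": 0,"claw": 0}
    - {"tx": 136,"ty": -48,"tz": -50,"twist": 0,"claw": 0}

```text
time: 20.7
position: [0.482, 0.0102, 0.2434]
tool_rot: [3.138, -0.001, 1.69]
ft_force: [0.9, 0.4, -4.3]
grip_width: 0.0253
```

Request:
arm_command:
  commands:
    - {"tx": 36,"ty": 0,"tz": 10,"twist": 0,"claw": 0}
    - {"tx": 36,"ty": 5,"tz": 38,"twist": 0,"claw": 0}
    - {"tx": 36,"ty": 20,"tz": 50,"twist": 0,"claw": 0}
    - {"tx": 36,"ty": 20,"tz": 50,"twist": 0,"claw": 0}

```text
time: 21.1
position: [0.4978, 0.0479, 0.191]
tool_rot: [-3.141, 0.001, 1.693]
ft_force: [-0.4, 0.7, -2.6]
grip_width: 0.0251
```

```bash
python3 v.py w21 1
```

```text
inc TCP [[-0.1491  0.087 ]]
t=21.1 pos [0.4978 0.0479 0.191 ] rot [-3.1411  0.0012  1.6929] F [-0.4351  0.6754 -2.6497] w 25.1 | txyz [-2.   9.1 -0. ] twist -0.002
[[187.8033 197.0928]
 [169.7771 446.6951]]
```

View pics/w21c.png

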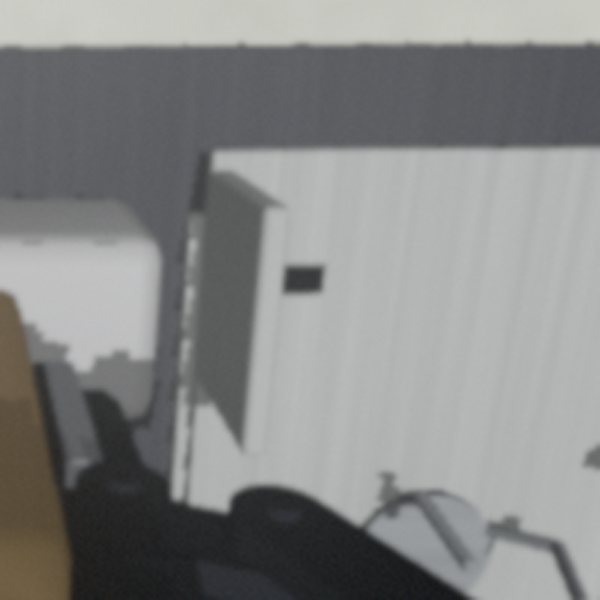

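Request:
arm_command:
  commands:
    - {"tx": 0,"ty": 8,"tz": 0,"twist": 0,"claw": 0}
    - {"tx": 0,"ty": 14,"tz": 0,"twist": 0,"claw": 0}
    - {"tx": 0,"ty": 18,"tz": 0,"twist": 0,"claw": 0}
    - {"tx": 0,"ty": 20,"tz": 0,"twist": 0,"claw": 0}
    - {"tx": 0,"ty": 21,"tz": 0,"twist": 0,"claw": 0}

```text
time: 21.65
position: [0.5181, 0.0497, 0.1923]
tool_rot: [-3.142, -0.0, 1.692]
ft_force: [-1.4, -0.1, -2.0]
grip_width: 0.0249
```

Request:
arm_command:
  commands:
    - {"tx": 0,"ty": 0.7,"tz": 0,"twist": 0,"claw": 0}
    - {"tx": 0,"ty": 1.4,"tz": 0,"twist": 0,"claw": 0}

```text
time: 21.85
position: [0.5183, 0.0497, 0.192]
tool_rot: [-3.139, -0.0, 1.692]
ft_force: [-4.5, -0.3, -1.0]
grip_width: 0.0251
```

Request:
arm_command:
  commands:
    - {"tx": 0,"ty": 0.7,"tz": 0,"twist": 0,"claw": 0}
    - {"tx": 0,"ty": 1.4,"tz": 0,"twist": 0,"claw": 0}

```text
time: 22.05
position: [0.5186, 0.0497, 0.1917]
tool_rot: [-3.137, -0.0, 1.692]
ft_force: [-8.9, -1.1, 1.3]
grip_width: 0.025
```

Request:
arm_command:
  commands:
    - {"tx": 0,"ty": 0.7,"tz": 0,"twist": 0,"claw": 0}
    - {"tx": 0,"ty": 1.4,"tz": 0,"twist": 0,"claw": 0}

```text
time: 22.25
position: [0.5189, 0.0497, 0.1914]
tool_rot: [-3.134, -0.0, 1.692]
ft_force: [-10.4, -1.8, 3.0]
grip_width: 0.0254
```

```bash
python3 v.py w22 1
```

```text
inc TCP [[-0.128   0.0862]]
t=22.2 pos [0.5189 0.0497 0.1914] rot [-3.1343 -0.0005  1.6918] F [-10.4469  -1.8071   2.9853] w 25.4 | txyz [ -1.3 -12.    0.5] twist -0.003
[[ 89.7589 197.7703]
 [ 79.9114 448.4042]]
```

View pics/w22c.png

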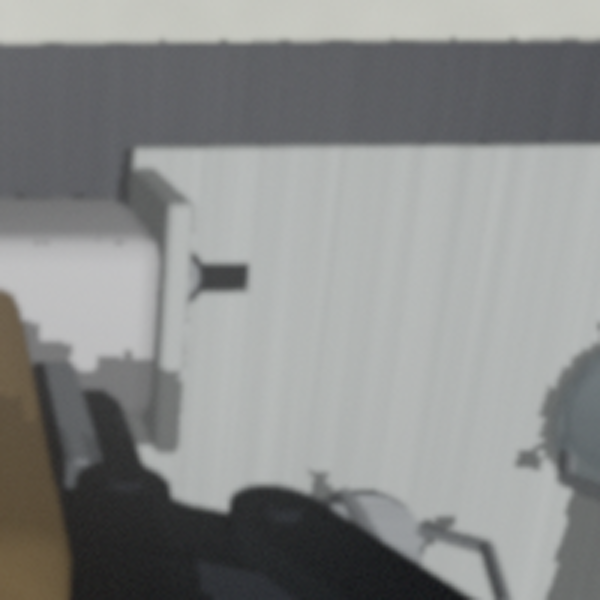

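The left end is also on its stop: the stud shows at the same slot position (crop 200–248) as on the right, and the force rises without motion. Returning the mallet.

Request:
arm_command:
  commands:
    - {"tx": 0,"ty": -12,"tz": 0,"twist": 0,"claw": 0}
    - {"tx": 0,"ty": -35,"tz": -20,"twist": 0,"claw": 0}
    - {"tx": 10,"ty": -50,"tz": -55,"twist": 0,"claw": 0}
    - {"tx": 50,"ty": -55,"tz": -65,"twist": 0,"claw": 0}
    - {"tx": 95,"ty": -50,"tz": -65,"twist": 0,"claw": 0}

```text
time: 22.8
position: [0.4614, 0.1383, 0.2596]
tool_rot: [3.137, -0.004, 1.687]
ft_force: [1.3, 1.0, -3.2]
grip_width: 0.0252
```

```bash
python3 -c "
from h import *
to([.5015,.4267,.25],1.4847)"
```

```text
t=22.8 pos [0.4614 0.1383 0.2596] rot [ 3.1365 -0.0035  1.6875] F [ 1.3281  1.0058 -3.2321] w 25.2 | txyz [281.8  73.4  11. ] twist 0.203
```

Request:
arm_command:
  commands:
    - {"tx": 45,"ty": 8,"tz": 2,"twist": 0.04,"claw": 0}
    - {"tx": 92,"ty": 20,"tz": 4,"twist": 0.08,"claw": 0}
    - {"tx": 139,"ty": 33,"tz": 6,"twist": 0.12,"claw": 0}
    - {"tx": 186,"ty": 46,"tz": 8,"twist": 0.16,"claw": 0}
    - {"tx": 233,"ty": 60,"tz": 10,"twist": 0.203,"claw": 0}

```text
time: 23.3
position: [0.4925, 0.3792, 0.2473]
tool_rot: [3.14, -0.001, 1.487]
ft_force: [-0.1, 0.0, -2.5]
grip_width: 0.0253
```

Request:
arm_command:
  commands:
    - {"tx": 30,"ty": 4,"tz": 0,"twist": 0,"claw": 0}
    - {"tx": 46,"ty": 4,"tz": 0,"twist": 0,"claw": 0}
    - {"tx": 46,"ty": 4,"tz": 0,"twist": 0,"claw": 0}

```text
time: 23.6
position: [0.4994, 0.4251, 0.2467]
tool_rot: [3.141, -0.001, 1.492]
ft_force: [-0.2, 0.1, -3.4]
grip_width: 0.0252
```

```bash
python3 -c "
from h import *
to([.5015,.4267,.12],1.4847)
snap('side','s23');snap('scene','sc23')
a=cv2.imread('pics/s23.png')[70:250,180:440];b=cv2.imread('pics/sc23.png')[120:280,360:480]
cv2.imwrite('pics/s23c.png',cv2.hconcat([cv2.resize(a,(500,346),interpolation=cv2.INTER_CUBIC),cv2.resize(b,(260,346),interpolation=cv2.INTER_CUBIC)]))"
```

```text
t=23.6 pos [0.4994 0.4251 0.2467] rot [ 3.1413 -0.0005  1.4921] F [-0.2109  0.0712 -3.388 ] w 25.2 | txyz [  1.7   1.9 126.7] twist 0.007
```

View pics/s23c.png

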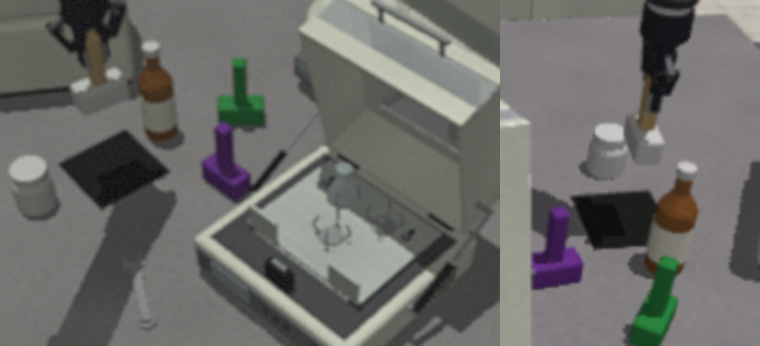

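Everything is standing: hood open, platform back and square, mallet over the mat. Lowering.

Request:
arm_command:
  commands:
    - {"tx": 1,"ty": 1.5,"tz": 40,"twist": 0,"claw": 0}
    - {"tx": 1,"ty": 1.5,"tz": 80,"twist": 0,"claw": 0}
    - {"tx": 1,"ty": 1.5,"tz": 115,"twist": 0,"claw": 0}
    - {"tx": 1,"ty": 1.5,"tz": 132,"twist": 0,"claw": 0}
    - {"tx": 1,"ty": 1.5,"tz": 140,"twist": 0,"claw": 0}

```text
time: 24.2
position: [0.5017, 0.4214, 0.1062]
tool_rot: [-3.141, 0.002, 1.487]
ft_force: [0.6, -0.9, -3.6]
grip_width: 0.025
```

Request:
arm_command:
  commands:
    - {"tx": 0,"ty": 0,"tz": 2,"twist": 0,"claw": 0}
    - {"tx": 0,"ty": 0,"tz": 4,"twist": 0,"claw": 0}
    - {"tx": 0,"ty": 0,"tz": 5,"twist": 0,"claw": 0}

```text
time: 24.5
position: [0.5027, 0.424, 0.1038]
tool_rot: [3.14, -0.002, 1.489]
ft_force: [-0.3, 0.2, -2.9]
grip_width: 0.0251
```

Request:
arm_command:
  commands:
    - {"tx": 0,"ty": 0,"tz": 2,"twist": 0,"claw": 0}
    - {"tx": 0,"ty": 0,"tz": 4,"twist": 0,"claw": 0}
    - {"tx": 0,"ty": 0,"tz": 4,"twist": 0,"claw": 0}

```text
time: 24.8
position: [0.502, 0.4237, 0.0985]
tool_rot: [3.141, -0.001, 1.489]
ft_force: [0.2, 0.5, -2.1]
grip_width: 0.025
```

Request:
arm_command:
  commands:
    - {"tx": 0,"ty": 0,"tz": 1,"twist": 0,"claw": 0}
    - {"tx": 0,"ty": 0,"tz": 1,"twist": 0,"claw": 0}

```text
time: 25.0
position: [0.502, 0.4238, 0.0984]
tool_rot: [3.141, -0.001, 1.489]
ft_force: [-3.1, -0.8, 5.6]
grip_width: 0.0251
```

Seated: the mat now pushes up at 5.6 N. Opening evenly, then rising.

Request:
arm_command:
  commands:
    - {"tx": 0,"ty": 0,"tz": -0.5,"twist": 0,"claw": 0.45}
    - {"tx": 0,"ty": 0,"tz": -0.5,"twist": 0,"claw": 0.55}
    - {"tx": 0,"ty": 0,"tz": -0.5,"twist": 0,"claw": 0.55}
    - {"tx": 0,"ty": 0,"tz": -0.5,"twist": 0,"claw": 0.55}

```text
time: 25.4
position: [0.5019, 0.4235, 0.0976]
tool_rot: [3.142, -0.0, 1.489]
ft_force: [0.5, 1.5, -0.7]
grip_width: 0.0468
```

Request:
arm_command:
  commands:
    - {"tx": 0,"ty": 0,"tz": -20,"twist": 0,"claw": 0.55}
    - {"tx": 0,"ty": 0,"tz": -60,"twist": 0,"claw": 0.55}
    - {"tx": 0,"ty": 0,"tz": -110,"twist": 0,"claw": 0.55}
    - {"tx": 0,"ty": 0,"tz": -160,"twist": 0,"claw": 0.55}
    - {"tx": -40,"ty": -20,"tz": -190,"twist": 0,"claw": 0.55}

```text
time: 25.9
position: [0.4822, 0.3926, 0.2898]
tool_rot: [3.136, -0.006, 1.493]
ft_force: [0.8, -0.0, 1.1]
grip_width: 0.047
```

Request:
arm_command:
  commands:
    - {"tx": -30,"ty": -10,"tz": 0,"twist": 0,"claw": 0.55}
    - {"tx": -50,"ty": -10,"tz": -10,"twist": 0,"claw": 0.55}
    - {"tx": -50,"ty": -10,"tz": -10,"twist": 0,"claw": 0.55}
    - {"tx": -50,"ty": -10,"tz": -10,"twist": 0,"claw": 0.55}

```text
time: 26.3
position: [0.4663, 0.3392, 0.2959]
tool_rot: [3.141, -0.001, 1.488]
ft_force: [-0.6, 0.7, -0.9]
grip_width: 0.0469
```

```bash
python3 -c "
from h import *
to([.5,.33,.3],1.4847)
snap('side','s24');snap('scene','sc24')
im,dp,c=snap('wrist','w24');np.save('/tmp/c24.npy',np.array([*c[2].ravel(),*c[3]]))
a=cv2.imread('pics/s24.png')[70:250,180:440];b=cv2.imread('pics/sc24.png')[120:280,360:480]
cv2.imwrite('pics/s24c.png',cv2.hconcat([cv2.resize(a,(500,346),interpolation=cv2.INTER_CUBIC),cv2.resize(b,(260,346),interpolation=cv2.INTER_CUBIC)]))"
```

```text
t=26.3 pos [0.4663 0.3392 0.2959] rot [ 3.1413 -0.0013  1.4884] F [-0.552   0.6563 -0.9069] w 46.9 | txyz [-6.4 34.3 -4.1] twist 0.004
```

View pics/s24c.png

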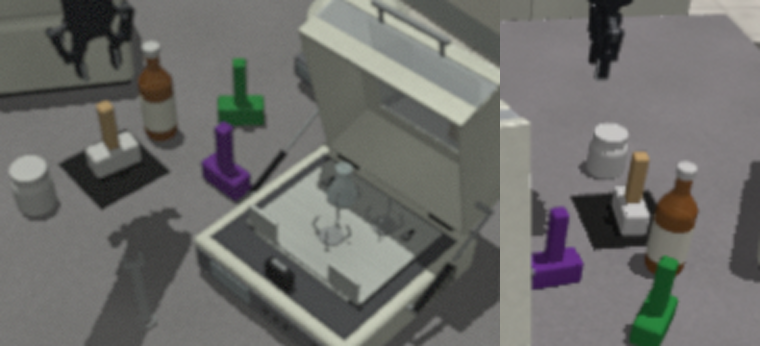

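View pics/w24.png

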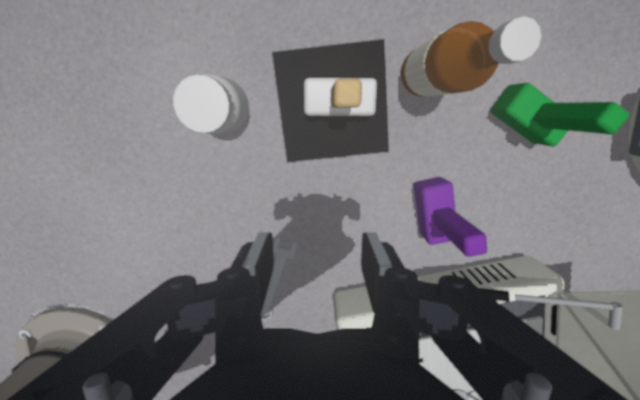

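View pics/sc24.png

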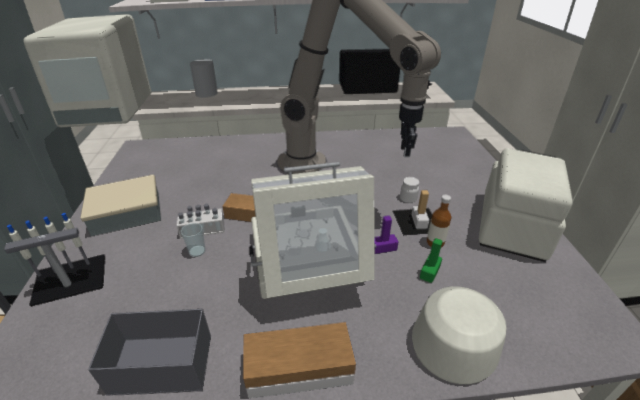

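The mallet stands upright and released on the mat (wrist 340,97), and the hood is open. One last numeric check of tabs and hood in the side view.

```bash
python3 -c "
from h import *
a=cv2.imread('pics/s24.png')[150:260,275:425];a=cv2.resize(a,None,fx=5,fy=5,interpolation=cv2.INTER_CUBIC)
for x,col in((-.1,(0,0,255)),(-.082,(0,255,0))):
  for y in(.085,-.085):
    p=((proj('side',[[*inc(x,y+s),.139] for s in(-.03,.03)])-[275,150]+.5)*5).astype(int);cv2.line(a,tuple(map(int,p[0])),tuple(map(int,p[1])),col,1)
cv2.imwrite('pics/s24t.png',a)
m=onz('wrist',[(347,93)],.143);print('mallet top',m)
th=1.3;print(proj('scene',[[*inc(.145-.344*np.cos(.2288+th),0),.09+.344*np.sin(.2288+th)]]))
"
```

```text
mallet top [[0.5013 0.4217 0.143 ]]
[[310.6857 167.421 ]]
```

View pics/s24t.png

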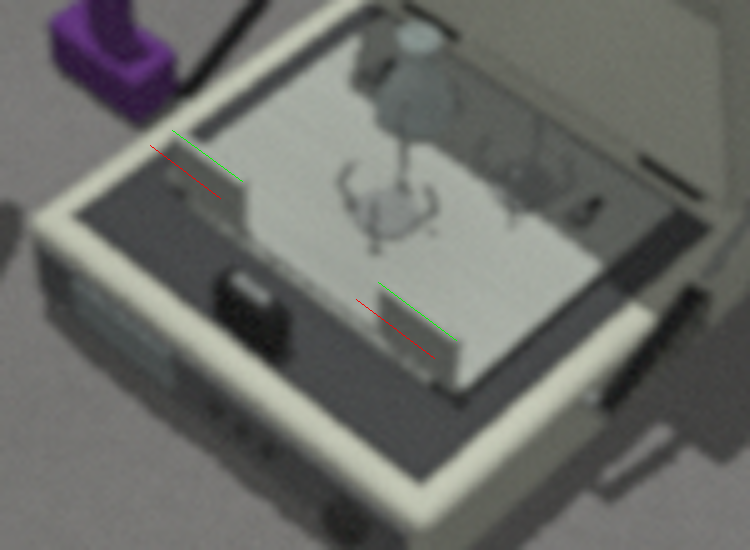

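Both tab tops lie on the green stop lines. The hood bar at scene (313,167) matches the fully open prediction (311,167). Handing in.

```bash
python3 -c "
from station import manip
print(manip.finish_job())"
```

```text
the job is handed in; nothing more can be done
None
```

I handed the job in at about 26.5 s of the 72 s, and my last checks found both platform ends back at their stops.

**What I did:**
- **Hood:** I lifted it by the bar to about 0.6 rad, let go, and it swung fully open on its struts.
- **Platform:** I gripped the mallet by its handle and pushed the two tabs slowly in turn (left, right, left, right, left). Readings at the wrist reached about 12 N, and one end led by at most about 7 mm (0.04 rad). I ended each side once the force rose and the tab stopped moving.
- **Mallet:** I set it back on its mat and moved the hand clear.

**Last checks:**
- **Tabs:** both tab tops lie on the predicted −82 mm stop lines in the side view.
- **Hood:** its bar is within about 2 pixels of where it should be fully open.
- **Mallet:** it stands upright and released, about 9 mm from the mat's centre.
- **Other objects:** they all looked unmoved in the pictures, but I did not measure them again.

**Disagreements:**
- The arm's position and the wrist camera differed by about 2 mm on the tab positions.
- The arm stopped 1.4 mm earlier on the left tab than on the right. I put this down to a small error in my incubator angle, because the studs showed at the same place in their slots on both sides.
- While I was lifting the hood, the wrist force reached about 28 N, because my path pressed slightly towards the hinge.

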